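# Change the die on the forming press's bolster

## Task

Change over the press tooling: the steel die with the round hole that is on the fenced bolster plate and the steel die with the oblong window that is in the wooden tray must swap places (the black rubber mat is free to set one down on meanwhile), so that the round-hole die ends lying flat inside the tray and the oblong die lies in the bolster's corner. Then build up the stack on the oblong die: the copper sheet on it and the amber urethane pad on top, each layer flat and squared up against both bolster fences. Leave the copper ball and the mallet where they are.

Things in the scene. Friction and masses are not known exactly. Their poses are not given: they have to be found in the camera images.
- bolster: Fixed dark steel plate 140 x 108 x 12 mm with brass fences 26 mm tall on it. Origin at bench height under the seat centre: a 96 x 62 mm plate (long side along x) touching both fences centres on it. Fence faces: short one x = +48 mm (bar 44 mm long at y = 0); long one y = +31 mm (two 22 mm bars at x = -37 and +37 mm, finger gap between). Bars 12 mm thick; -x, -y sides open.
- die_tray: Fixed small dark wooden die tray, 132 x 98 mm, its floor 8 mm above the bench, with 8 mm high lips at the four corners only (inside 112 x 78 mm; the middle 64 mm of each long side is open for the fingers). Origin at bench height under its centre, x along the long side. Yaw within 0.45.
- rubber_mat: Fixed bare black rubber mat, 130 x 100 x 3 mm: a free spot. Origin at bench height under its centre, x along the long side.
- bench_block: Fixed small steel bench block, 78 x 38 x 22 mm, under the copper sheet, which overhangs it on all sides (about 12 mm on each long side). Origin at bench height under its centre, x along the long side.
- round_die: Loose steel die plate with a round hole of 42 mm through it, 10 mm thick, about 0.3 to 0.45 kg, 96 x 62 mm outline, long side along its x; origin at the centre of its underside, z up. At the start it lies on the bolster, near the fences.
- oblong_die: Loose steel die plate with a rectangular window of 64 x 30 mm through it, 10 mm thick, about 0.25 to 0.4 kg, 96 x 62 mm outline, long side along its x; origin at the centre of its underside, z up. At the start it lies in the die tray.
- copper_sheet: Loose flat copper sheet, 3 mm thick, 0.16 kg, 96 x 62 mm outline, long side along its x; origin at the centre of its underside, z up. At the start it lies on the bench block, 22 mm above the bench.
- urethane_pad: Loose pad of hard amber urethane (stiff, does not give in the grip), 12 mm thick, about 0.1 kg, 96 x 62 mm outline, long side along its x; origin at the centre of its underside, z up. At the start it lies on the bare bench, turned up to 26 degrees.
- copper_ball: Loose hammered copper ball on a foot, 90 mm across, 101 mm tall, origin at the centre of its foot; a bystander, to be left alone.
- mallet: Loose rawhide mallet lying on the bench: head 38 mm thick and 75 mm long, handle about 240 mm along its x; origin at bench height under its head; a bystander, to be left alone.
Not all that is in view belongs to the job. What is shaped like the oblong_die but blue, purple or turquoise is not meant.

How it is judged:
By the outcome, as a careful person would: the job done as asked, in the order asked, and still so for the second after the job is handed in, with the robot touching nothing.
It also fails if it takes over 136 s, if anything falls off the work surface, if the arm or the gripper's body presses on something with over 40 N, if the wrist force passes 120 N, or if a joint passes its speed limit or range.

## Robot

A 7-joint arm with a two-finger parallel gripper is mounted at the origin on the work surface. World frame = base frame: x ahead of the robot, y to its left, z up, the work surface at z = 0. Lengths are in mm, angles in rad, forces in N, time in s.
With the tool pointing down it reaches from about 400 to 850 mm from the base axis. Payload 10.4 kg.
Tool frame: the origin (TCP) lies at the centre of the arm's flange, where the gripper is bolted on; the fingertips stand 173 mm ahead of it and the grasp point (between the pads) lies 155 mm ahead of it (finger_overhang is the distance from the TCP to the fingertips, in mm); z points along the fingers, y is the line along which they close (so a half turn about z gives the same grasp; the last joint's range is limited). The gripper opens to 85 mm and grips with 20 to 120 N. Pads are 22 mm wide; open, the fingers measure 114 mm over their backs; the gripper's body (76 mm by 85 mm) begins 54 mm behind the grasp point. The pads swing forward as they close: fully open they stand 13 mm farther back than shut.
Start: joints at [1.192, 0.332, -0.065, 1.46, 0.022, 1.35, -0.088], TCP at [217.727, -585.856, 404.738] pointing down, gripper open.
Joint ranges: [-2.6, 2.6], [-0.5, 2.12], [-1.47, 1.34], [0.16, 2.42], [-1.27, 4.41], [0.06, 2.06], [-2.6, 2.6]. Speed limits (rad/s): [2.22, 2.22, 2.79, 2.79, 3.14, 3.14, 3.14].

## Interface

Orientations are given as a rotation vector (axis times angle).
In Python, from rig import * gives the robot as it stands.
- The arm moves only by the tool carry_out, never from a script. Its argument "commands" is a list of rows, each an object with "linear": the shift along the tool's x, y, z in mm, a list of three; "rotation": the turn, a rotation vector about the tool's x, y, z in rad, a list of three. A call has 1 to 20 rows; each row shifts and turns the commanded pose from where the row before left it, along the tool's axes as they then stand; what a row does not reach is not made up. A row lasts 1/8 s, in which the tool goes at most 62.5 mm and 10.7 degrees, less where a joint would pass 70% of its speed; a pose out of reach is approached as far as the arm can. A call with a gripper value outside its range is refused whole. "gripper" is the finger opening in mm, from 0 to 85.4, set as the call begins (left out, the last holds). The fingers move at their own pace and stop on an object; the grip force is fixed at half the most. Time passes only in rows, so rows that do not move let the fingers close. It gives the time, the measured TCP pose, the force, the opening and the grip force at its end, in the units of the state.
- sense(): the state, without advancing time (a new reading comes with each control period).
- grab_frame(name): name is "scene" or "top" or "wrist"; returns a dict with "img" (384x512x3 uint8, red, green, blue), "vertical_fov" (degrees; the focal length in pixels is half the picture's height over the tangent of half this angle, whatever the lens; pixels are square), "cx", "cy" (the principal point, pixels), "k1" (the pictures are not rectified: a ray, as slopes to the right and down, at radius r is drawn at 1 + k1 r^2 times it, then the intrinsics apply), "T" (4x4, takes a point from camera to world coordinates). Camera axes: x right, y down, z forward; pixel columns grow to the right and rows downward; lengths in mm; the calibration is good to about 2 mm. A picture is of the moment at which its call begins. There is no depth.
- job_done(): hands the job in; it is judged then, once.
The state is a dict: "t": time; "joint_pos": joint angles; "qd": joint speeds; "tau": joint torques, N m; "eef_pos": TCP position; "eef_rot": TCP orientation; "ft_force": force on the tool from outside, world axes, zero at the start; "moment": the same for the moment, N m; "grip_width": finger opening in mm; "grip_force": force on a finger pad.
Only numpy, scipy, OpenCV 4.12 (cv2) and the standard library are available. Lean on these libraries where they do the work, as an engineer would, in place of code of your own. Each camera call takes 0.05 s, during which the arm holds its last target. There are 200 camera calls.

## Working session

There is one attempt and no reset: what is moved stays moved. The work goes in short steps, Python scripts to look and compute and a tool call to move; the robot and the scene stay as the last step left them, time stands still between calls to the robot, and variables do not carry over. Pictures are saved under pics/ and viewed, at most 14 in all, crops included, and the job is handed in when it is done.

Besides the shell and the picture viewer there is one more tool, called by a JSON object that holds its "fn" and its "kwargs". carry_out: Moves the arm, as the interface text tells. Its arguments: {"type":"object","properties":{"commands":{"type":"array"},"gripper":{"type":"number"}},"required":["commands"]}

```bash
ls; mkdir -p pics; cat > h.py <<'E'
from rig import *
import numpy as np, cv2
from scipy.spatial.transform import Rotation as R
def snap(name,fn=None):
    f=grab_frame(name)
    if fn: cv2.imwrite('pics/'+fn,f['img'][:,:,::-1])
    np.save('pics/last_%s.npy'%name,f,allow_pickle=True)
    return f
def K(f):
    F=192/np.tan(np.radians(f['vertical_fov'])/2)
    return F,np.array([[F,0,f['cx']],[0,F,f['cy']],[0,0,1.]])
def ray(f,uv):
    F,k=K(f)
    p=cv2.undistortPoints(np.array([[uv]],float),k,np.array([f['k1'],0,0,0.]))[0,0]
    T=np.array(f['T']);return T[:3,3],T[:3,:3]@np.array([p[0],p[1],1.])
def at(f,uv,z):
    o,d=ray(f,uv);return (o+d*(z-o[2])/d[2])[:2]
def proj(f,P):
    T=np.array(f['T']);F,k=K(f);P=(np.array(P,float)-T[:3,3])@T[:3,:3]
    return cv2.projectPoints(P[:,None],np.zeros(3),np.zeros(3),k,np.array([f['k1'],0,0,0.]))[0][:,0]
E
python3 - <<'E'
from h import *
a=snap('scene','scene0.png');b=snap('top','top0.png')
im=np.hstack([a['img'],b['img']])
for n,f in (('scene',a),('top',b)):
    cv2.imwrite(f'pics/{n}0.png',cv2.resize(f['img'],(800,600),interpolation=cv2.INTER_CUBIC)[:,:,::-1])
    print(n,np.round(f['T'],2).tolist(),f['vertical_fov'],f['k1'],f['cx'],f['cy'])
print(sense())
E
```

```text
pics
scene [[-0.72, 0.4, -0.57, 1204.11], [0.7, 0.43, -0.58, 645.12], [0.01, -0.81, -0.59, 756.96], [0.0, 0.0, 0.0, 1.0]] 48.303927824736675 -0.11789631417679065 260.34594768801736 189.65115284006168
top [[-0.01, -0.98, 0.19, 265.11], [-1.0, 0.02, 0.03, -97.29], [-0.03, -0.19, -0.98, 1159.64], [0.0, 0.0, 0.0, 1.0]] 44.79586054426836 -0.19363903850050418 252.77253767496262 187.17678445574862
{'t': 0.1, 'joint_pos': array([ 1.19239652,  0.33282236, -0.06472061,  1.46089125,  0.02159594,
        1.34986778, -0.08850142]), 'qd': array([-0.00104633, -0.00300532, -0.00101222, -0.00255238, -0.00039417,
       -0.00055401,  0.00035549]), 'tau': array([ 1.36252540e-03, -6.26746917e+01,  4.92400874e-02, -3.92429888e+01,
        1.63028331e-02,  7.04646256e-03, -5.80252117e-05]), 'eef_pos': array([ 217.68934964, -585.73842437,  403.9706466 ]), 'eef_rot': array([-3.09075637e+00, -5.55779403e-01,  4.32501942e-04]), 'ft_force': array([0.08233923, 0.40375748, 0.17706661]), 'moment': array([ 0.02620557, -0.03491496,  0.03568139]), 'grip_force': 0.0, 'grip_width': 85.44647103838463}
```

View pics/scene0.png

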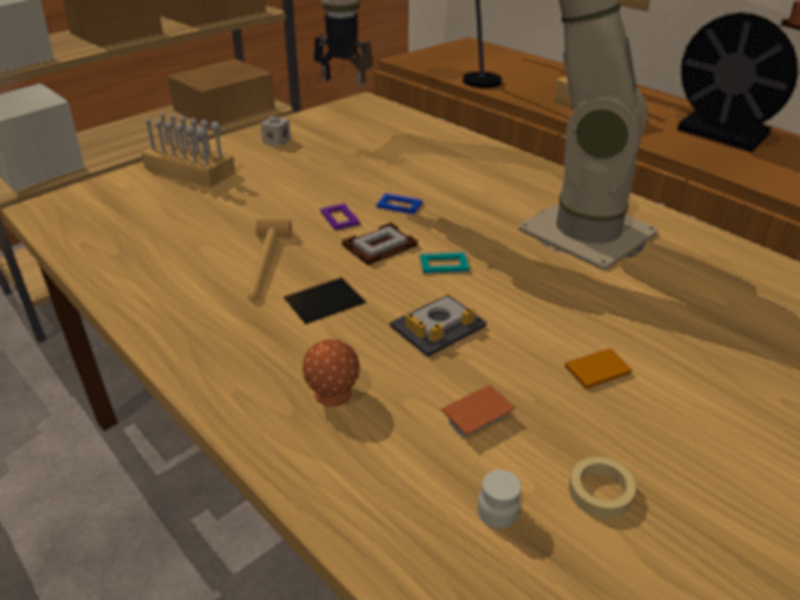

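View pics/top0.png

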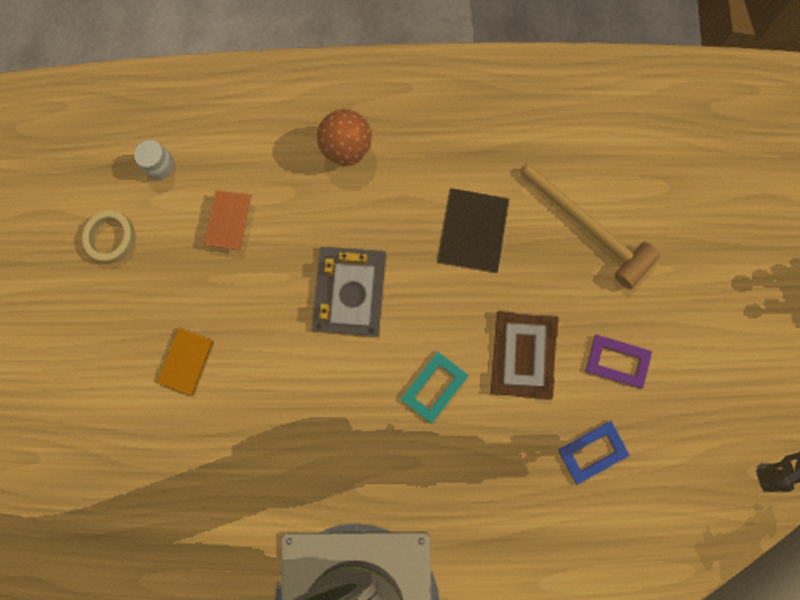

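The top view (800 px wide) has world +x up and +y left. Centres: bolster with round die (353,294), tray with oblong die (524,356), mat (474,230), copper sheet (228,220) and pad (185,361). The blue, purple and turquoise frames are decoys. The scene view agrees.

```bash
cat >> h.py <<'E'
def quad(f,c,z,s=1.0):
    P=np.array([at(f,np.array(p)*s,z) for p in c]); 
    e=[P[(i+1)%4]-P[i] for i in range(4)]; L=[np.linalg.norm(x) for x in e]
    i=0 if L[0]+L[2]>L[1]+L[3] else 1
    d=e[i]-e[i+2]; 
    yaw=np.arctan2(d[1],d[0]); yaw=(yaw+np.pi/2)%np.pi-np.pi/2
    return P.mean(0).round(1),round(float(yaw),3),np.round(L,1)
E
python3 - <<'E'
from h import *
f=np.load('pics/last_top.npy',allow_pickle=True).item();s=.64
for n,c,z in [('round',[(334,264),(376,266),(372,325),(330,324)],22),('tray',[(498,312),(558,317),(552,399),(491,394)],14),
 ('obl',[(507,323),(547,325),(542,390),(502,387)],18),
 ('mat',[(452,189),(509,197),(498,272),(438,263)],3),('sheet',[(217,191),(251,194),(240,249),(205,246)],25),
 ('pad',[(180,329),(213,343),(192,395),(157,379)],12),('bol',[(320,247),(386,250),(379,336),(313,331)],12)]:
    print(n,*quad(f,c,z,s))
w=snap('wrist'); print(np.round(w['T'],2).tolist(),w['vertical_fov'],w['k1'])
st=sense();Rt=R.from_rotvec(st['eef_rot']).as_matrix();T=np.array(w['T'])
print(Rt.round(3)); print((Rt.T@(T[:3,3]-st['eef_pos'])).round(1),(Rt.T@T[:3,:3]).round(2))
E
```

```text
round [488.5  -0. ] -0.068 [68.  96.  66.8 97.9]
tray [ 387.1 -271.3] -0.121 [ 96.8 131.2  96.6 131.1]
obl [ 385.3 -270.1] -0.119 [ 64.1 103.6  63.2 101.8]
mat [ 597.3 -199.1] -0.198 [ 96.2 130.3  98.9 129.6]
sheet [617.9 207.1] -0.164 [59.  95.4 59.8 96.3]
pad [385.1 274.5] -0.395 [61.3 90.2 65.4 89.5]
bol [497.2   6.6] -0.082 [108.4 141.5 106.2 139. ]
[[0.35, -0.9, -0.24, 278.05], [-0.94, -0.34, -0.09, -562.53], [-0.0, 0.26, -0.97, 373.3], [0.0, 0.0, 0.0, 1.0]] 64.8834236808291 -0.06429894686188077
[[ 0.937  0.348 -0.   ]
 [ 0.348 -0.937  0.001]
 [-0.    -0.001 -1.   ]]
[64.7 -0.7 30.8] [[ 0.   -0.97 -0.26]
 [ 1.    0.   -0.  ]
 [ 0.   -0.26  0.97]]
```

```bash
cat >> h.py <<'E'
def fr(yaw):
    c,s=np.cos(yaw),np.sin(yaw); return np.array([[c,s,0],[s,-c,0],[0,0,-1.]])
def go(x,y,z,yaw,start=None):
    "rotation first (about tool z), then total shift in the turned tool frame"
    st=sense(); Rt=R.from_rotvec(st['eef_rot']); p=st['eef_pos'] if start is None else np.array(start)
    T=fr(yaw); rv=(Rt.inv()*R.from_matrix(T)).as_rotvec(); d=T.T@(np.array([x,y,z])-p)
    print('rot',rv.round(3),'shift',d.round(1),'rows>=',int(np.ceil(np.linalg.norm(d)/55)),'per row',(d/max(1,int(np.ceil(np.linalg.norm(d)/55)))).round(1))
E
echo ok
```

```text
ok
```

{"fn": "carry_out", "kwargs": {"commands": [{"linear": [0, 0, 0], "rotation": [0, 0, 0.152]}, {"linear": [0, 0, 0], "rotation": [0, 0, 0.152]}, {"linear": [0, 0, 0], "rotation": [0, 0, 0.152]}, {"linear": [21, -49, 8], "rotation": [0, 0, 0]}, {"linear": [21, -49, 8], "rotation": [0, 0, 0]}, {"linear": [21, -49, 8], "rotation": [0, 0, 0]}, {"linear": [21, -49, 8], "rotation": [0, 0, 0]}, {"linear": [21, -49, 8], "rotation": [0, 0, 0]}, {"linear": [21, -49, 8], "rotation": [0, 0, 0]}, {"linear": [21, -49, 8], "rotation": [0, 0, 0]}, {"linear": [0, 0, 0], "rotation": [0, 0, 0]}, {"linear": [0, 0, 0], "rotation": [0, 0, 0]}]}}

```text
t: 1.65
eef_pos: [398.0, -259.7, 348.7]
eef_rot: [3.137, -0.157, -0.0]
ft_force: [0.2, -0.0, -0.1]
grip_width: 85.4
grip_force: 0.0
```

```bash
python3 - <<'E'
from h import *
w=snap('wrist');np.save('pics/wA.npy',w,allow_pickle=True)
cv2.imwrite('pics/wA.png',cv2.resize(w['img'],(800,600),interpolation=cv2.INTER_CUBIC)[:,:,::-1])
st=sense();print(st['t'],st['eef_pos'],st['eef_rot'],st['ft_force'])
go(480,0,350,-.08)
E
```

```text
1.7 [ 397.79448713 -260.23326111  348.72409477] [ 3.13719869e+00 -1.59452463e-01 -3.01321883e-04] [ 0.05009891 -0.24422998 -0.19467279]
rot [ 0.     0.    -0.022] shift [  61.1 -266.    -1.3] rows>= 5 per row [ 12.2 -53.2  -0.3]
```

View pics/wA.png

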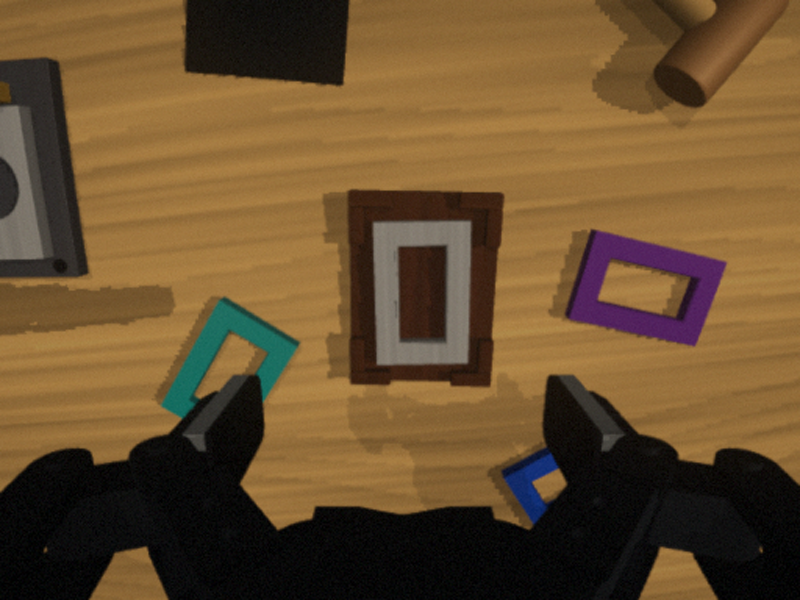

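The wrist view shows the tray with outer corners (350,191), (503,194), (491,384), (351,383). The oblong die's top face has corners (374,222), (471,221), (468,364), (377,366).

{"fn": "carry_out", "kwargs": {"commands": [{"linear": [12, -53, 0], "rotation": [0, 0, 0]}, {"linear": [12, -53, 0], "rotation": [0, 0, 0]}, {"linear": [12, -53, 0], "rotation": [0, 0, 0]}, {"linear": [12, -53, 0], "rotation": [0, 0, 0]}, {"linear": [12, -53, 0], "rotation": [0, 0, -0.022]}, {"linear": [0, 0, 30], "rotation": [0, 0, 0]}, {"linear": [0, 0, 0], "rotation": [0, 0, 0]}]}}

```text
t: 2.58
eef_pos: [484.0, -2.8, 317.1]
eef_rot: [3.139, -0.125, -0.006]
ft_force: [-0.2, -0.6, -0.2]
grip_width: 85.2
grip_force: 0.0
```

```bash
python3 - <<'E'
from h import *
a=np.load('pics/wA.npy',allow_pickle=True).item();s=.64
print('tray',*quad(a,[(350,191),(503,194),(491,384),(351,383)],16,s))
print('obl',*quad(a,[(374,222),(471,221),(468,364),(377,366)],18,s))
w=snap('wrist');np.save('pics/wB.npy',w,allow_pickle=True)
cv2.imwrite('pics/wB.png',cv2.resize(w['img'],(800,600),interpolation=cv2.INTER_CUBIC)[:,:,::-1])
st=sense();print(st['t'],st['eef_pos'],st['eef_rot'],st['ft_force'])
E
```

```text
tray [ 387.7 -272.5] -0.117 [ 95.9 129.2  97.5 130. ]
obl [ 386.2 -271.5] -0.089 [61.1 96.6 62.2 97.3]
2.625 [484.34028122  -3.05472038 318.39889305] [ 3.13890840e+00 -1.26219155e-01 -2.95285825e-03] [-0.78365685 -0.74093863  0.42889231]
```

View pics/wB.png

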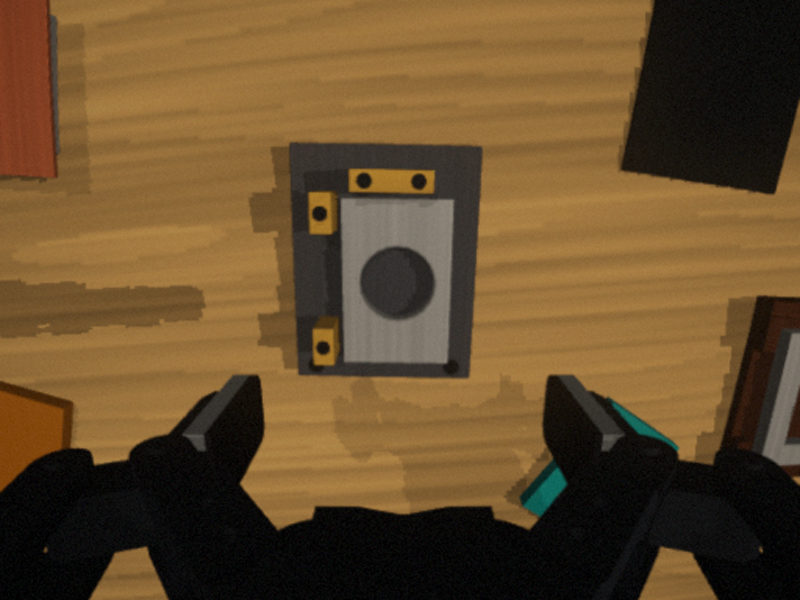

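Die top corners: (340,198), (454,199), (448,363), (344,361). Plate corners: (290,143), (482,148), (469,377), (300,376). The brass bars need an enlarged crop.

```bash
python3 - <<'E'
from h import *
b=np.load('pics/wB.npy',allow_pickle=True).item();s=.64
print('plate',*quad(b,[(290,143),(482,148),(469,377),(300,376)],12,s))
print('die',*quad(b,[(340,198),(454,199),(448,363),(344,361)],22,s))
c=b['img'][85:250,180:315]
c=np.clip(c.astype(float)*1.5,0,255).astype('uint8')
cv2.imwrite('pics/wBc.png',cv2.resize(c,None,fx=3.6,fy=3.6,interpolation=cv2.INTER_CUBIC)[:,:,::-1])
E
```

```text
plate [496.6   6.8] -0.095 [106.9 137.7 106.6 139.9]
die [488.8   0.6] -0.088 [62.6 96.5 62.5 95.8]
```

View pics/wBc.png

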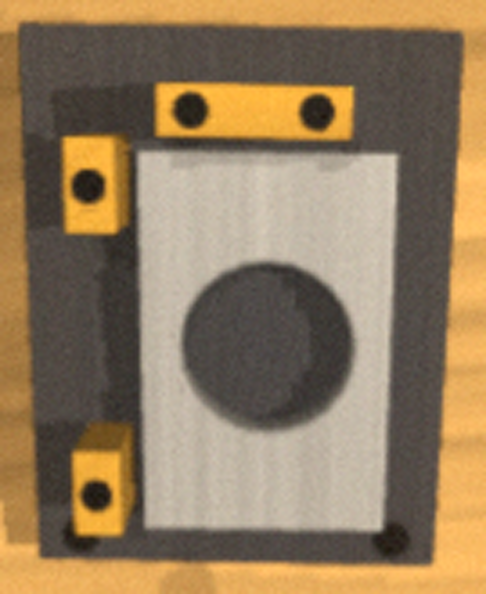

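The crop shows the short bar's front top edge from (155,138) to (353,139). The long bars' inner top edges run (119,136)-(122,234) and (121,449)-(124,535).

```bash
python3 - <<'E'
from h import *
b=np.load('pics/wB.npy',allow_pickle=True).item()
g=lambda u,v,z:at(b,(180+u/3.6,85+v/3.6),z)
# bolster yaw & origin by least squares on lines
L=[g(*p,38) for p in [(119,136),(122,234),(121,449),(124,535)]]
S=[g(*p,38) for p in [(155,138),(353,139)]]
C=[g(*p,38) for p in [(156,84),(354,85)]]
print(np.round(L,1).tolist(),np.round(S,1).tolist(),np.round(C,1).tolist())
from scipy.optimize import least_squares
def res(q):
    ex=np.array([np.cos(q[2]),np.sin(q[2])]);ey=np.array([-ex[1],ex[0]]);o=q[:2]
    return [(p-o)@ey-31 for p in L]+[(p-o)@ex-48 for p in S]+[((S[0]+S[1])/2-o)@ey*.5]
r=least_squares(res,[490,0,-.09]);print(r.x,np.round(r.fun,1))
q=r.x;f=fr(q[2])
pc=np.array([496.6,6.8])-q[:2];dc=np.array([488.8,.6])-q[:2]
print('plate c in bol',pc@f[:2,0],-pc@f[:2,1],'die',dc@f[:2,0],-dc@f[:2,1])
st=sense()
go(488.8,.6,250,-.09)
E
```

```text
[[543.3, 28.7], [521.5, 30.5], [470.4, 36.7], [448.3, 38.7]] [[542.2, 20.7], [538.5, -23.3]] [[553.8, 19.3], [550.1, -24.3]]
[ 4.92515415e+02  2.88349704e+00 -1.03472571e-01] [-0.1 -0.5  0.4  0.  -0.4  0.4  0.4]
plate c in bol 3.658210855450913 4.317444257642513 die -3.4596849599380275 -2.6550416090530082
rot [0.    0.002 0.01 ] shift [ 4.1 -4.  68.4] rows>= 2 per row [ 2.1 -2.  34.2]
```

{"fn": "carry_out", "kwargs": {"commands": [{"linear": [2, -2, 30], "rotation": [0, 0, 0.01]}, {"linear": [2, -2, 40], "rotation": [0, 0, 0]}, {"linear": [0, 0, 30], "rotation": [0, 0, 0]}, {"linear": [0, 0, 15], "rotation": [0, 0, 0]}, {"linear": [0, 0, 0], "rotation": [0, 0, 0]}, {"linear": [0, 0, 0], "rotation": [0, 0, 0]}]}}

```text
t: 3.38
eef_pos: [489.5, 1.8, 205.1]
eef_rot: [3.138, -0.139, 0.003]
ft_force: [0.2, 0.1, -0.6]
grip_width: 85.5
grip_force: 0.0
```

```bash
python3 - <<'E'
from h import *
a=np.load('pics/last_scene.npy',allow_pickle=True).item();b=np.load('pics/last_top.npy',allow_pickle=True).item()
for n,p,q in [('round',(440,315),(352,294.5)),('obl',(382,241),(524.5,356)),('sheet',(478,410),(228,220)),('pad',(598,368),(185.5,361.5))]:
    o1,d1=ray(a,np.array(p)*.64);o2,d2=ray(b,np.array(q)*.64)
    t=np.linalg.lstsq(np.c_[d1,-d2],o2-o1,rcond=None)[0];print(n,((o1+t[0]*d1+o2+t[1]*d2)/2).round(1))
w=snap('wrist');cv2.imwrite('pics/wC.png',cv2.resize(w['img'],(640,480))[:,:,::-1])
st=sense();print(st['t'],st['eef_pos'],st['eef_rot'],st['ft_force'])
go(488.8,.6,180,-.09)
E
```

```text
round [488.4   2.5  19.6]
obl [ 384.6 -269.1   12.6]
sheet [618.8 208.5  20.6]
pad [385.6 276.4   5.6]
3.425 [489.46514161   1.84327045 205.06613248] [ 3.13820174 -0.13922225  0.00343304] [0.97979621 0.29855424 0.33245703]
rot [ 0.    -0.002  0.001] shift [-0.6  1.3 25.1] rows>= 1 per row [-0.6  1.3 25.1]
```

View pics/wC.png

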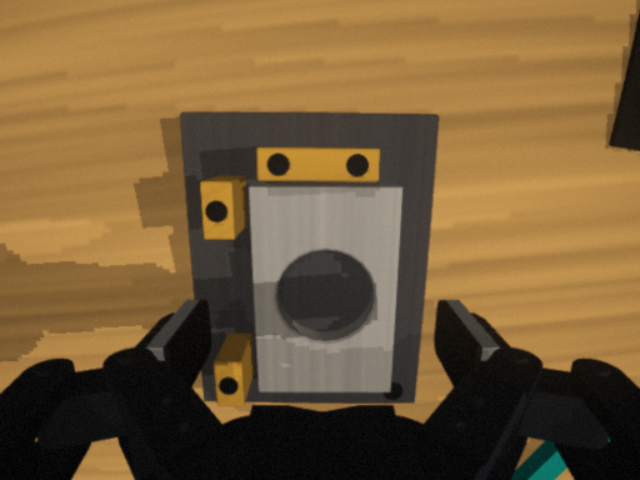

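The view shows the die between the open fingers, with the left finger inside the fence gap. I'll descend and grip.

{"fn": "carry_out", "kwargs": {"commands": [{"linear": [-0.5, 1, 12], "rotation": [0, 0, 0]}, {"linear": [0, 0, 10], "rotation": [0, 0, 0]}, {"linear": [0, 0, 3], "rotation": [0, 0, 0]}, {"linear": [0, 0, 0], "rotation": [0, 0, 0]}]}}

```text
t: 3.92
eef_pos: [488.1, 1.2, 178.3]
eef_rot: [-3.138, 0.138, 0.001]
ft_force: [-0.0, 0.0, 0.6]
grip_width: 85.3
grip_force: 0.0
```

{"fn": "carry_out", "kwargs": {"commands": [{"linear": [0, 0, 0], "rotation": [0, 0, 0]}, {"linear": [0, 0, 0], "rotation": [0, 0, 0]}, {"linear": [0, 0, 0], "rotation": [0, 0, 0]}, {"linear": [0, 0, 0], "rotation": [0, 0, 0]}], "gripper": 50}}

```text
t: 4.42
eef_pos: [489.2, 1.3, 180.5]
eef_rot: [3.138, -0.138, 0.005]
ft_force: [-4.2, -0.9, 16.3]
grip_width: 60.0
grip_force: 76.2
```

{"fn": "carry_out", "kwargs": {"commands": [{"linear": [0, 0, -5], "rotation": [0, 0, 0]}, {"linear": [0, 0, -20], "rotation": [0, 0, 0]}, {"linear": [0, 0, -40], "rotation": [0, 0, 0]}, {"linear": [0, 0, -20], "rotation": [0, 0, 0]}, {"linear": [0, 0, 0], "rotation": [0, 0, 0]}]}}

```text
t: 5.05
eef_pos: [488.5, 1.1, 264.7]
eef_rot: [3.138, -0.139, 0.004]
ft_force: [-0.5, -0.3, -4.1]
grip_width: 60.2
grip_force: 66.7
```

```bash
python3 - <<'E'
from h import *
a=np.load('pics/wA.npy',allow_pickle=True).item()
st=sense();print(st['t'],st['eef_pos'],st['ft_force'],st['grip_width'],st['grip_force'])
go(597,-199,200,-.198)
E
```

```text
5.05 [488.51198248   1.0802098  264.70640446] [-0.52160158 -0.31496756 -4.09379954] 60.239943874100895 66.70496821403503
rot [ 0.    -0.002  0.11 ] shift [145.7 174.8  64.7] rows>= 5 per row [29.1 35.  12.9]
```

{"fn": "carry_out", "kwargs": {"commands": [{"linear": [0, 0, 0], "rotation": [0, 0, 0.11]}, {"linear": [29, 35, 6], "rotation": [0, 0, 0]}, {"linear": [29, 35, 6], "rotation": [0, 0, 0]}, {"linear": [29, 35, 6], "rotation": [0, 0, 0]}, {"linear": [29, 35, 6], "rotation": [0, 0, 0]}, {"linear": [29, 35, 6], "rotation": [0, 0, 0]}, {"linear": [0, 0, 35], "rotation": [0, 0, 0]}, {"linear": [0, 0, 15], "rotation": [0, 0, 0]}, {"linear": [0, 0, 0], "rotation": [0, 0, 0]}]}}

```text
t: 6.18
eef_pos: [595.1, -198.0, 181.8]
eef_rot: [-3.125, 0.309, 0.006]
ft_force: [-0.4, -0.0, -3.2]
grip_width: 60.3
grip_force: 66.6
```

{"fn": "carry_out", "kwargs": {"commands": [{"linear": [0, 0, 8], "rotation": [0, 0, 0]}, {"linear": [0, 0, 3], "rotation": [0, 0, 0]}, {"linear": [0, 0, 0], "rotation": [0, 0, 0]}]}}

```text
t: 6.55
eef_pos: [596.0, -199.0, 173.0]
eef_rot: [3.126, -0.311, 0.001]
ft_force: [-0.4, -0.2, -3.8]
grip_width: 60.2
grip_force: 66.6
```

{"fn": "carry_out", "kwargs": {"commands": [{"linear": [0, 0, 1.5], "rotation": [0, 0, 0]}, {"linear": [0, 0, 0], "rotation": [0, 0, 0]}]}}

```text
t: 6.8
eef_pos: [596.2, -199.1, 171.7]
eef_rot: [3.126, -0.311, 0.001]
ft_force: [0.1, -0.2, -1.7]
grip_width: 60.3
grip_force: 68.1
```

{"fn": "carry_out", "kwargs": {"commands": [{"linear": [0, 0, 0], "rotation": [0, 0, 0]}, {"linear": [0, 0, 0], "rotation": [0, 0, 0]}, {"linear": [0, 0, 0], "rotation": [0, 0, 0]}, {"linear": [0, 0, -20], "rotation": [0, 0, 0]}, {"linear": [0, 0, -40], "rotation": [0, 0, 0]}, {"linear": [0, 0, -40], "rotation": [0, 0, 0]}, {"linear": [0, 0, 0], "rotation": [0, 0, 0]}], "gripper": 85}}

```text
t: 7.68
eef_pos: [597.2, -199.1, 276.5]
eef_rot: [3.124, -0.311, 0.012]
ft_force: [-0.2, -0.0, -0.4]
grip_width: 84.6
grip_force: 0.0
```

```bash
python3 - <<'E'
from h import *
st=sense();print(st['t'],st['eef_pos'],st['ft_force'],st['grip_width'],st['grip_force'])
w=snap('wrist');np.save('pics/wD.npy',w,allow_pickle=True)
cv2.imwrite('pics/wD.png',cv2.resize(w['img'],(640,480),interpolation=cv2.INTER_CUBIC)[:,:,::-1])
go(386,-271.5,270,-.1)
E
```

```text
7.675 [ 597.20646395 -199.12486437  276.52166845] [-0.21312685 -0.04788284 -0.37474646] 84.63272293934615 0.0
rot [ 0.001 -0.004 -0.098] shift [-202.2   93.1    4.2] rows>= 5 per row [-40.4  18.6   0.8]
```

View pics/wD.png

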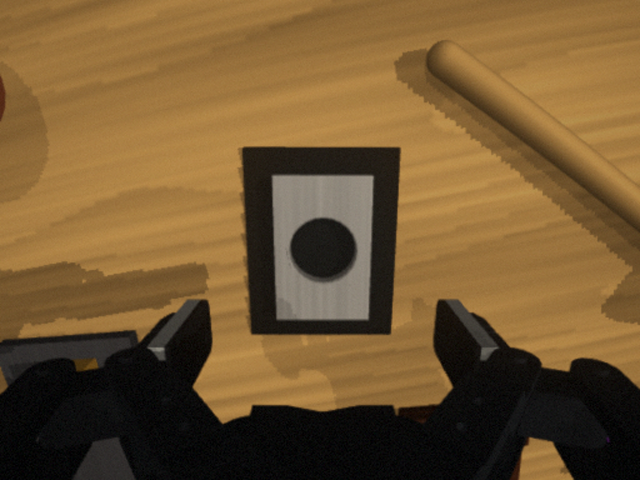

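The die lies flat on the mat, with top corners (272,175), (374,175), (369,321), (277,321). Next is the oblong die.

{"fn": "carry_out", "kwargs": {"commands": [{"linear": [0, 0, 0], "rotation": [0, 0, -0.098]}, {"linear": [-40, 18.5, 1], "rotation": [0, 0, 0]}, {"linear": [-40, 18.5, 1], "rotation": [0, 0, 0]}, {"linear": [-40, 18.5, 1], "rotation": [0, 0, 0]}, {"linear": [-41, 18.5, 1], "rotation": [0, 0, 0]}, {"linear": [-41, 19, 1], "rotation": [0, 0, 0]}, {"linear": [0, 0, 0], "rotation": [0, 0, 0]}, {"linear": [0, 0, 0], "rotation": [0, 0, 0]}]}}

```text
t: 8.72
eef_pos: [385.8, -271.2, 266.3]
eef_rot: [-3.138, 0.157, -0.0]
ft_force: [0.4, 0.5, 0.2]
grip_width: 84.7
grip_force: 0.0
```

```bash
python3 - <<'E'
from h import *
d=np.load('pics/wD.npy',allow_pickle=True).item()
print('round',*quad(d,[(272,175),(374,175),(369,321),(277,321)],13,.8))
w=snap('wrist');np.save('pics/wE.npy',w,allow_pickle=True)
cv2.imwrite('pics/wE.png',cv2.resize(w['img'][60:330,100:412],None,fx=2,fy=2,interpolation=cv2.INTER_CUBIC)[:,:,::-1])
st=sense();print(st['t'],st['eef_pos'],st['ft_force'])
E
```

```text
round [ 595.6 -199.5] -0.197 [62.4 97.6 62.3 97.5]
8.775 [ 386.28177109 -270.95060872  266.25526745] [-0.21604927  0.25189901 -0.41313293]
```

View pics/wE.png

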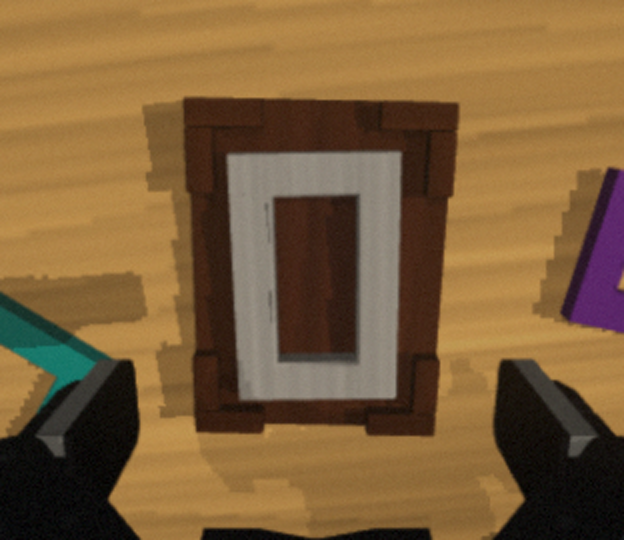

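The die's top corners are (228,154), (401,152), (397,399), (240,400). The tray's lip corners are (185,98), (459,103), (433,435), (197,432).

```bash
python3 - <<'E'
from h import *
w=np.load('pics/wE.npy',allow_pickle=True).item()
m=lambda c:[(100+u/2,60+v/2) for u,v in c]
q=quad(w,m([(228,154),(401,152),(397,399),(240,400)]),18);print('obl',*q)
print('tray',*quad(w,m([(185,98),(459,103),(433,435),(197,432)]),16))
go(q[0][0],q[0][1],178,-.09)
E
```

```text
obl [ 386.7 -271.4] -0.084 [61.6 96.6 62.4 96.3]
tray [ 387.5 -272.2] -0.119 [ 96.7 131.1  96.6 131.4]
rot [-0.    -0.    -0.009] shift [ 0.5  0.4 88.3] rows>= 2 per row [ 0.2  0.2 44.1]
```

{"fn": "carry_out", "kwargs": {"commands": [{"linear": [0.5, 0.5, 40], "rotation": [0, 0, -0.013]}, {"linear": [0, 0, 33], "rotation": [0, 0, 0]}, {"linear": [0, 0, 10], "rotation": [0, 0, 0]}, {"linear": [0, 0, 4], "rotation": [0, 0, 0]}, {"linear": [0, 0, 0], "rotation": [0, 0, 0]}]}}

```text
t: 9.4
eef_pos: [386.7, -272.0, 180.0]
eef_rot: [3.138, -0.136, 0.002]
ft_force: [-0.2, -0.0, 0.1]
grip_width: 84.8
grip_force: 0.0
```

{"fn": "carry_out", "kwargs": {"commands": [{"linear": [0, 0, 0], "rotation": [0, 0, 0]}, {"linear": [0, 0, 0], "rotation": [0, 0, 0]}, {"linear": [0, 0, 0], "rotation": [0, 0, 0]}, {"linear": [0, 0, 0], "rotation": [0, 0, 0]}], "gripper": 50}}

```text
t: 9.9
eef_pos: [386.5, -272.1, 180.6]
eef_rot: [3.137, -0.137, 0.002]
ft_force: [-3.2, 1.5, 12.2]
grip_width: 59.8
grip_force: 62.3
```

{"fn": "carry_out", "kwargs": {"commands": [{"linear": [0, 0, -5], "rotation": [0, 0, 0]}, {"linear": [0, 0, -25], "rotation": [0, 0, 0]}, {"linear": [0, 0, -40], "rotation": [0, 0, 0]}, {"linear": [0, 0, -20], "rotation": [0, 0, 0]}, {"linear": [0, 0, 0], "rotation": [0, 0, 0]}]}}

```text
t: 10.52
eef_pos: [386.4, -272.2, 270.6]
eef_rot: [3.137, -0.137, 0.004]
ft_force: [-0.3, -0.0, -3.6]
grip_width: 60.0
grip_force: 66.1
```

```bash
python3 - <<'E'
from h import *
st=sense();print(st['t'],st['eef_pos'],st['eef_rot'],st['grip_width'],st['grip_force'])
# pre-seat: 3 mm short of each fence
o=np.array([492.5,2.9]);y=-.1035;f=fr(y)
p=o+f[:2,0]*(-4)+f[:2,1]*3
print(p);go(p[0],p[1],225,y)
E
```

```text
10.525 [ 386.39677461 -272.16025143  270.56024129] [ 3.13661196 -0.13714032  0.00362396] 60.01176833829984 66.09427213668823
[4.88211459e+02 3.29315287e-01]
rot [ 0.002 -0.002  0.016] shift [  73.1 -281.6   45.6] rows>= 6 per row [ 12.2 -46.9   7.6]
```

{"fn": "carry_out", "kwargs": {"commands": [{"linear": [12, -47, 5], "rotation": [0, 0, 0.016]}, {"linear": [12, -47, 5], "rotation": [0, 0, 0]}, {"linear": [12, -47, 5], "rotation": [0, 0, 0]}, {"linear": [12, -47, 5], "rotation": [0, 0, 0]}, {"linear": [12, -47, 5], "rotation": [0, 0, 0]}, {"linear": [13, -46.5, 5], "rotation": [0, 0, 0]}, {"linear": [0, 0, 15], "rotation": [0, 0, 0]}, {"linear": [0, 0, 0], "rotation": [0, 0, 0]}, {"linear": [0, 0, 0], "rotation": [0, 0, 0]}]}}

```text
t: 11.65
eef_pos: [486.6, -0.4, 223.9]
eef_rot: [3.137, -0.165, -0.002]
ft_force: [0.2, -0.5, -2.4]
grip_width: 59.9
grip_force: 66.1
```

```bash
python3 - <<'E'
from h import *
st=sense();print(st['t'],st['eef_pos'],st['eef_rot'],st['ft_force'])
go(488.2,.3,185.5,-.1035)
w=snap('wrist');np.save('pics/wF.npy',w,allow_pickle=True)
cv2.imwrite('pics/wF.png',cv2.resize(w['img'],(640,480),interpolation=cv2.INTER_CUBIC)[:,:,::-1])
E
```

```text
11.65 [ 4.86625971e+02 -3.62538014e-01  2.23862821e+02] [ 3.13686196e+00 -1.64754680e-01 -1.57315128e-03] [ 0.23461093 -0.50138875 -2.41642196]
rot [ 0.     0.001 -0.001] shift [ 1.5 -0.8 38.4] rows>= 1 per row [ 1.5 -0.8 38.4]
```

View pics/wF.png

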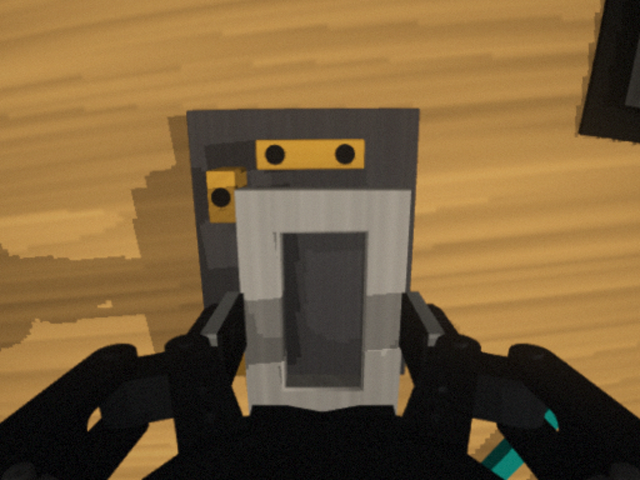

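The oblong die is held level above the seat, clear of the fences. Its window corners are (283,233), (367,233), (363,388), (287,388).

```bash
python3 - <<'E'
from h import *
w=np.load('pics/wF.npy',allow_pickle=True).item()
print(*quad(w,[(283,233),(367,233),(363,388),(287,388)],61.4,.8))
P=[at(w,np.array(p)*.8,61.4) for p in [(236,190),(411,189)]];m=(P[0]+P[1])/2;d=P[0]-P[1]
print(m,'yaw',np.arctan2(-d[0],d[1]),np.linalg.norm(d)); print('centre',m-48*fr(-.1)[:2,0])
E
```

```text
[486.9  -1.3] -0.102 [30.1 64.9 31.  64.9]
[534.80328108  -5.69509091] yaw -0.09888797703586845 61.15365737719624
centre [487.04308115  -0.90308691]
```

{"fn": "carry_out", "kwargs": {"commands": [{"linear": [0, 0, 20], "rotation": [0, 0, 0]}, {"linear": [0, 0, 13], "rotation": [0, 0, 0]}, {"linear": [0, 0, 4], "rotation": [0, 0, 0]}, {"linear": [0, 0, 0], "rotation": [0, 0, 0]}]}}

```text
t: 12.2
eef_pos: [487.0, 0.7, 187.3]
eef_rot: [3.137, -0.162, -0.0]
ft_force: [-0.3, 0.5, -3.4]
grip_width: 59.7
grip_force: 66.1
```

{"fn": "carry_out", "kwargs": {"commands": [{"linear": [0, 0, 2], "rotation": [0, 0, 0]}, {"linear": [2, 0, 0], "rotation": [0, 0, 0]}, {"linear": [2, -2, 0], "rotation": [0, 0, 0]}, {"linear": [0, -1, 0], "rotation": [0, 0, 0]}, {"linear": [0, 0, 0], "rotation": [0, 0, 0]}, {"linear": [0, 0, 0], "rotation": [0, 0, 0]}]}}

```text
t: 12.95
eef_pos: [491.2, 3.4, 185.2]
eef_rot: [3.137, -0.162, -0.0]
ft_force: [-0.5, 0.5, -2.7]
grip_width: 59.7
grip_force: 66.2
```

{"fn": "carry_out", "kwargs": {"commands": [{"linear": [1, 0, 0], "rotation": [0, 0, 0]}, {"linear": [0, 0, 0], "rotation": [0, 0, 0]}, {"linear": [0, 0, 0], "rotation": [0, 0, 0]}]}}

```text
t: 13.32
eef_pos: [492.3, 3.2, 185.2]
eef_rot: [3.137, -0.162, 0.0]
ft_force: [0.1, 0.1, -2.9]
grip_width: 59.8
grip_force: 66.2
```

{"fn": "carry_out", "kwargs": {"commands": [{"linear": [1, 0, 0], "rotation": [0, 0, 0]}, {"linear": [0, 0, 0], "rotation": [0, 0, 0]}, {"linear": [0, 0, 0], "rotation": [0, 0, 0]}]}}

```text
t: 13.7
eef_pos: [492.8, 3.2, 184.9]
eef_rot: [3.137, -0.162, -0.002]
ft_force: [-4.8, 0.3, -1.2]
grip_width: 59.7
grip_force: 66.4
```

{"fn": "carry_out", "kwargs": {"commands": [{"linear": [0, -1, 0], "rotation": [0, 0, 0]}, {"linear": [0, 0, 0], "rotation": [0, 0, 0]}, {"linear": [0, 0, 0], "rotation": [0, 0, 0]}]}}

```text
t: 14.08
eef_pos: [492.8, 3.8, 184.8]
eef_rot: [3.136, -0.163, -0.003]
ft_force: [-5.4, -2.2, -1.2]
grip_width: 59.5
grip_force: 66.3
```

{"fn": "carry_out", "kwargs": {"commands": [{"linear": [0.5, -1, 0], "rotation": [0, 0, 0]}, {"linear": [0, 0, 0], "rotation": [0, 0, 0]}, {"linear": [0, 0, 0], "rotation": [0, 0, 0]}]}}

```text
t: 14.45
eef_pos: [493.1, 4.1, 184.8]
eef_rot: [3.135, -0.163, -0.005]
ft_force: [-8.1, -5.0, 1.9]
grip_width: 59.6
grip_force: 66.7
```

{"fn": "carry_out", "kwargs": {"commands": [{"linear": [0.5, -1, 0], "rotation": [0, 0, 0]}, {"linear": [0, 0, 0], "rotation": [0, 0, 0]}, {"linear": [0, 0, 0], "rotation": [0, 0, 0]}]}}

```text
t: 14.82
eef_pos: [493.3, 4.3, 184.8]
eef_rot: [3.134, -0.164, -0.007]
ft_force: [-11.7, -7.5, 6.0]
grip_width: 59.9
grip_force: 67.2
```

{"fn": "carry_out", "kwargs": {"commands": [{"linear": [0, 0, 1], "rotation": [0, 0, 0]}, {"linear": [0, 0, 0], "rotation": [0, 0, 0]}, {"linear": [0, 0, 0], "rotation": [0, 0, 0]}]}}

```text
t: 15.2
eef_pos: [493.4, 4.4, 184.6]
eef_rot: [3.133, -0.164, -0.007]
ft_force: [-17.6, -7.9, 20.9]
grip_width: 59.7
grip_force: 68.8
```

{"fn": "carry_out", "kwargs": {"commands": [{"linear": [0, 0, 0], "rotation": [0, 0, 0]}, {"linear": [0, 0, 0], "rotation": [0, 0, 0]}, {"linear": [0, 0, 0], "rotation": [0, 0, 0]}, {"linear": [0, 0, -10], "rotation": [0, 0, 0]}, {"linear": [0, 0, -40], "rotation": [0, 0, 0]}, {"linear": [0, 0, -40], "rotation": [0, 0, 0]}, {"linear": [0, 0, 0], "rotation": [0, 0, 0]}], "gripper": 85}}

```text
t: 16.08
eef_pos: [495.7, 6.4, 277.7]
eef_rot: [3.137, -0.162, 0.01]
ft_force: [-0.3, -1.1, 0.3]
grip_width: 85.3
grip_force: 0.0
```

```bash
python3 - <<'E'
from h import *
w=snap('wrist');np.save('pics/wG.npy',w,allow_pickle=True)
c=np.clip(w['img'][70:330,130:382]*1.4,0,255).astype('uint8')
cv2.imwrite('pics/wG.png',cv2.resize(c,None,fx=2.3,fy=2.3,interpolation=cv2.INTER_CUBIC)[:,:,::-1])
st=sense();print(st['t'],st['eef_pos'],st['ft_force'])
go(595.6,-199.5,250,-.197)
E
```

```text
16.125 [495.044596     6.19388397 275.82729344] [-0.25109421  0.99668968  0.5307474 ]
rot [ 0.    -0.003  0.094] shift [138.9 182.   25.8] rows>= 5 per row [27.8 36.4  5.2]
```

View pics/wG.png

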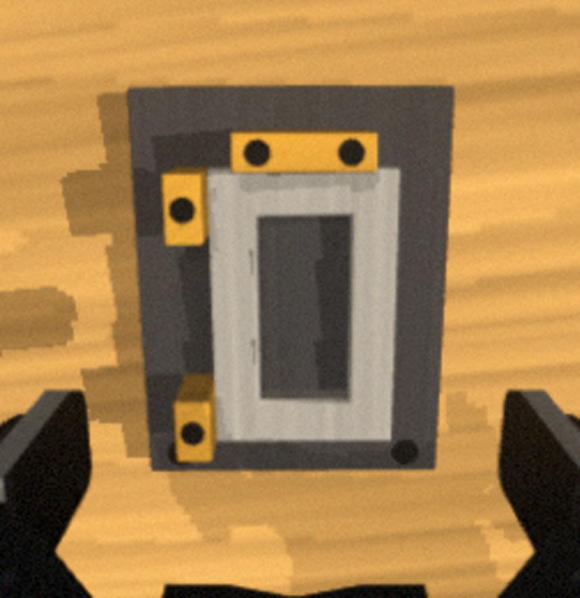

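The oblong die sits flush in the corner. Back to the mat for the round die.

{"fn": "carry_out", "kwargs": {"commands": [{"linear": [0, 0, 0], "rotation": [0, 0, 0.094]}, {"linear": [28, 36.5, 5], "rotation": [0, 0, 0]}, {"linear": [28, 36.5, 5], "rotation": [0, 0, 0]}, {"linear": [28, 36.5, 5], "rotation": [0, 0, 0]}, {"linear": [28, 36.5, 5], "rotation": [0, 0, 0]}, {"linear": [27, 36, 5], "rotation": [0, 0, 0]}, {"linear": [0, 0, 30], "rotation": [0, 0, 0]}, {"linear": [0, 0, 20], "rotation": [0, 0, 0]}, {"linear": [0, 0, 0], "rotation": [0, 0, 0]}, {"linear": [0, 0, 0], "rotation": [0, 0, 0]}]}}

```text
t: 17.38
eef_pos: [595.5, -199.0, 200.0]
eef_rot: [3.126, -0.308, 0.001]
ft_force: [1.0, -0.4, 1.1]
grip_width: 84.8
grip_force: 0.0
```

```bash
python3 - <<'E'
from h import *
w=np.load('pics/wG.npy',allow_pickle=True).item()
m=lambda c:[(130+u/2.3,70+v/2.3) for u,v in c]
print('window',*quad(w,m([(259,216),(352,215),(349,399),(260,398)]),22))
P=[at(w,p,22) for p in m([(399,169),(392,440)])];d=P[0]-P[1];print('right edge yaw',np.arctan2(d[1],d[0]))
go(595.6,-199.5,175.5,-.197)
E
```

```text
window [492.9   3.1] -0.104 [30.4 65.  31.2 64.2]
right edge yaw -0.08981719558494046
rot [-0.    -0.001  0.001] shift [ 0.2  0.4 24.5] rows>= 1 per row [ 0.2  0.4 24.5]
```

{"fn": "carry_out", "kwargs": {"commands": [{"linear": [0, 0.5, 15], "rotation": [0, 0, 0]}, {"linear": [0, 0, 9], "rotation": [0, 0, 0]}, {"linear": [0, 0, 1.5], "rotation": [0, 0, 0]}, {"linear": [0, 0, 0], "rotation": [0, 0, 0]}]}}

```text
t: 17.88
eef_pos: [595.2, -200.1, 173.7]
eef_rot: [-3.126, 0.309, 0.0]
ft_force: [-0.3, 0.3, 0.1]
grip_width: 85.3
grip_force: 0.0
```

{"fn": "carry_out", "kwargs": {"commands": [{"linear": [0, 0, 0], "rotation": [0, 0, 0]}, {"linear": [0, 0, 0], "rotation": [0, 0, 0]}, {"linear": [0, 0, 0], "rotation": [0, 0, 0]}, {"linear": [0, 0, 0], "rotation": [0, 0, 0]}], "gripper": 50}}

```text
t: 18.38
eef_pos: [595.5, -200.1, 174.7]
eef_rot: [3.126, -0.309, 0.002]
ft_force: [-2.1, 0.9, 5.8]
grip_width: 59.9
grip_force: 65.2
```

{"fn": "carry_out", "kwargs": {"commands": [{"linear": [0, 0, -5], "rotation": [0, 0, 0]}, {"linear": [0, 0, -25], "rotation": [0, 0, 0]}, {"linear": [0, 0, -40], "rotation": [0, 0, 0]}, {"linear": [0, 0, 0], "rotation": [0, 0, 0]}, {"linear": [0, 0, 0], "rotation": [0, 0, 0]}]}}

```text
t: 19.0
eef_pos: [594.6, -200.2, 242.7]
eef_rot: [3.126, -0.309, -0.002]
ft_force: [-0.8, 0.6, -3.4]
grip_width: 60.0
grip_force: 66.4
```

```bash
python3 - <<'E'
from h import *
st=sense();print(st['t'],st['eef_pos'],st['ft_force'],st['grip_width'])
go(387.5,-272.2,205,-.119)
E
```

```text
19.0 [ 594.57543626 -200.17521643  242.72027124] [-0.76463168  0.62696817 -3.41950841] 59.999032036303866
rot [ 0.     0.001 -0.078] shift [-197.1   96.1   37.7] rows>= 5 per row [-39.4  19.2   7.5]
```

{"fn": "carry_out", "kwargs": {"commands": [{"linear": [0, 0, 0], "rotation": [0, 0, -0.078]}, {"linear": [-39.5, 19, 0], "rotation": [0, 0, 0]}, {"linear": [-39.5, 19, 0], "rotation": [0, 0, 0]}, {"linear": [-39.5, 19, 0], "rotation": [0, 0, 0]}, {"linear": [-39.5, 19, 0], "rotation": [0, 0, 0]}, {"linear": [-39, 20, 0], "rotation": [0, 0, 0]}, {"linear": [0, 0, 20], "rotation": [0, 0, 0]}, {"linear": [0, 0, 0], "rotation": [0, 0, 0]}, {"linear": [0, 0, 0], "rotation": [0, 0, 0]}]}}

```text
t: 20.12
eef_pos: [388.5, -271.6, 223.6]
eef_rot: [-3.135, 0.186, 0.001]
ft_force: [-0.0, -0.4, -3.9]
grip_width: 60.2
grip_force: 66.6
```

```bash
python3 - <<'E'
from h import *
st=sense();print(st['t'],st['eef_pos'],st['ft_force'],st['grip_width'])
go(387.5,-272.2,182,-.119)
E
```

```text
20.125 [ 388.49102221 -271.61165306  223.59118835] [-0.02489529 -0.39289227 -3.92142979] 60.21547453825496
rot [-0.001  0.     0.001] shift [-0.9  0.7 41.6] rows>= 1 per row [-0.9  0.7 41.6]
```

{"fn": "carry_out", "kwargs": {"commands": [{"linear": [-0.5, 0.5, 25], "rotation": [0, 0, 0]}, {"linear": [0, 0, 14], "rotation": [0, 0, 0]}, {"linear": [0, 0, 3], "rotation": [0, 0, 0]}, {"linear": [0, 0, 1], "rotation": [0, 0, 0]}, {"linear": [0, 0, 0], "rotation": [0, 0, 0]}, {"linear": [0, 0, 0], "rotation": [0, 0, 0]}]}}

```text
t: 20.88
eef_pos: [387.7, -272.6, 181.2]
eef_rot: [3.135, -0.187, 0.001]
ft_force: [0.0, -0.5, -3.7]
grip_width: 59.9
grip_force: 66.5
```

{"fn": "carry_out", "kwargs": {"commands": [{"linear": [0, 0, 0.5], "rotation": [0, 0, 0]}, {"linear": [0, 0, 0], "rotation": [0, 0, 0]}]}}

```text
t: 21.12
eef_pos: [387.5, -272.5, 180.3]
eef_rot: [3.136, -0.187, 0.0]
ft_force: [-0.1, 0.2, -3.8]
grip_width: 59.8
grip_force: 66.5
```

{"fn": "carry_out", "kwargs": {"commands": [{"linear": [0, 0, 0.7], "rotation": [0, 0, 0]}, {"linear": [0, 0, 0], "rotation": [0, 0, 0]}]}}

```text
t: 21.38
eef_pos: [387.6, -272.5, 179.7]
eef_rot: [3.136, -0.187, 0.0]
ft_force: [-1.2, 0.9, 1.0]
grip_width: 59.8
grip_force: 67.1
```

{"fn": "carry_out", "kwargs": {"commands": [{"linear": [0, 0, 0], "rotation": [0, 0, 0]}, {"linear": [0, 0, 0], "rotation": [0, 0, 0]}, {"linear": [0, 0, 0], "rotation": [0, 0, 0]}, {"linear": [0, 0, -20], "rotation": [0, 0, 0]}, {"linear": [0, 0, -40], "rotation": [0, 0, 0]}, {"linear": [0, 0, -40], "rotation": [0, 0, 0]}, {"linear": [0, 0, 0], "rotation": [0, 0, 0]}], "gripper": 85}}

```text
t: 22.25
eef_pos: [388.5, -272.9, 282.4]
eef_rot: [3.132, -0.187, 0.007]
ft_force: [-0.6, 0.6, -1.4]
grip_width: 85.2
grip_force: 0.0
```

```bash
python3 - <<'E'
from h import *
w=snap('wrist');np.save('pics/wH.npy',w,allow_pickle=True)
cv2.imwrite('pics/wH.png',cv2.resize(w['img'],(640,480),interpolation=cv2.INTER_CUBIC)[:,:,::-1])
st=sense();print(st['t'],st['eef_pos'],st['ft_force'])
go(618,207.5,310,-.164)
E
```

```text
22.3 [ 387.85163807 -272.69118327  280.58207415] [ 0.16819043 -0.16992524 -0.11793217]
rot [ 0.002 -0.002  0.045] shift [ 148.7 -511.3  -29.4] rows>= 10 per row [ 14.9 -51.1  -2.9]
```

View pics/wH.png

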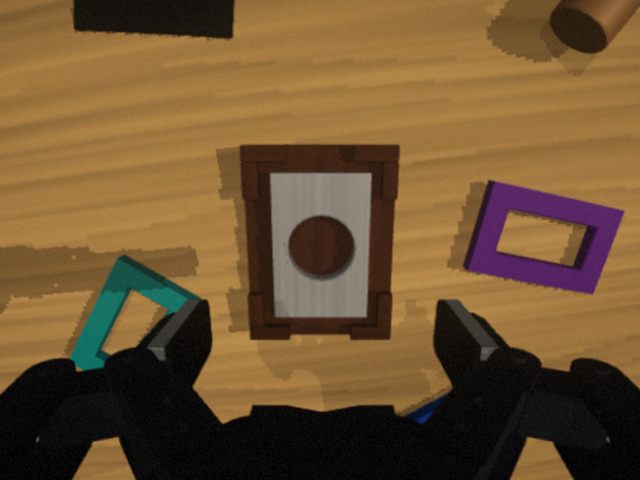

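The round die lies flat and centred in the tray. Next is the sheet.

{"fn": "carry_out", "kwargs": {"commands": [{"linear": [0, 0, -15], "rotation": [0, 0, 0.045]}, {"linear": [15, -51, -1], "rotation": [0, 0, 0]}, {"linear": [15, -51, -1], "rotation": [0, 0, 0]}, {"linear": [15, -51, -1], "rotation": [0, 0, 0]}, {"linear": [15, -51, -1], "rotation": [0, 0, 0]}, {"linear": [15, -51, -1], "rotation": [0, 0, 0]}, {"linear": [15, -51, -1], "rotation": [0, 0, 0]}, {"linear": [15, -51, -1], "rotation": [0, 0, 0]}, {"linear": [15, -51, -1], "rotation": [0, 0, 0]}, {"linear": [15, -51, -1], "rotation": [0, 0, 0]}, {"linear": [14, -51, -1], "rotation": [0, 0, 0]}, {"linear": [0, 0, 0], "rotation": [0, 0, 0]}, {"linear": [0, 0, 0], "rotation": [0, 0, 0]}]}}

```text
t: 23.92
eef_pos: [617.8, 205.9, 303.8]
eef_rot: [3.13, -0.259, -0.002]
ft_force: [-0.4, -0.9, -0.1]
grip_width: 84.8
grip_force: 0.0
```

```bash
cat >> h.py <<'E'
def blob(f,z,lo,hi):
    "largest hsv blob -> rect on plane z"
    m=cv2.inRange(cv2.cvtColor(f['img'],cv2.COLOR_RGB2HSV),lo,hi)
    m=cv2.morphologyEx(m,cv2.MORPH_OPEN,np.ones((5,5)))
    c=max(cv2.findContours(m,0,cv2.CHAIN_APPROX_NONE)[0],key=cv2.contourArea)[:,0]
    P=np.array([at(f,p,z) for p in c]);r=cv2.minAreaRect(P.astype('float32'))
    b=cv2.boxPoints(r);e=[b[1]-b[0],b[2]-b[1]];d=max(e,key=np.linalg.norm)
    y=np.arctan2(d[1],d[0]);y=(y+np.pi/2)%np.pi-np.pi/2
    return np.round(r[0],1),round(float(y),3),np.round(r[1],1),c.min(0),c.max(0)
E
python3 - <<'E'
from h import *
w=snap('wrist');np.save('pics/wI.npy',w,allow_pickle=True)
cv2.imwrite('pics/wI.png',cv2.resize(w['img'],(640,480),interpolation=cv2.INTER_CUBIC)[:,:,::-1])
st=sense();print(st['t'],st['eef_pos'],st['eef_rot'])
h=cv2.cvtColor(w['img'],cv2.COLOR_RGB2HSV);print(h[170:230:20,256],h[40,40])
print(blob(w,25,(0,120,40),(9,255,255)))
E
```

```text
23.975 [617.95728955 205.10914286 304.04260707] [ 3.12943740e+00 -2.60637536e-01 -1.21657681e-03]
[[  9 183 134]
 [  8 183 134]
 [  9 190 130]] [ 18 149 140]
(array([626. , 201.8]), 0.069, array([28.7, 16.4]), array([249, 167], dtype=int32), array([271, 198], dtype=int32))
```

View pics/wI.png

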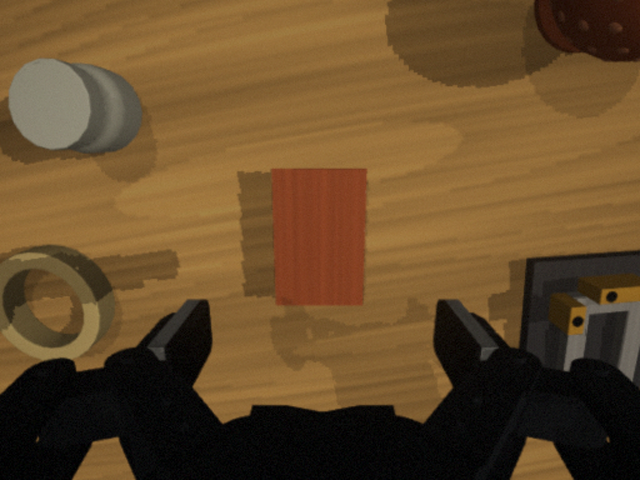

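The sheet's top corners are (273,169), (366,169), (364,305), (276,305). Its block is hidden underneath.

```bash
python3 - <<'E'
from h import *
w=np.load('pics/wI.npy',allow_pickle=True).item()
q=quad(w,[(273,169),(366,169),(364,305),(276,305)],25,.8);print(*q)
print(blob(w,25,(0,160,40),(12,255,255)))
go(q[0][0],q[0][1],184,q[1])
E
```

```text
[617.8 207.4] -0.163 [60.3 95.5 62.8 95.5]
(array([618.5, 208. ]), -0.167, array([61.8, 94.7]), array([217, 135], dtype=int32), array([292, 243], dtype=int32))
rot [ 0.001  0.001 -0.003] shift [ -0.5  -2.2 120. ] rows>= 3 per row [-0.2 -0.7 40. ]
```

{"fn": "carry_out", "kwargs": {"commands": [{"linear": [0, -2.3, 40], "rotation": [0, 0, 0]}, {"linear": [0, 0, 40], "rotation": [0, 0, 0]}, {"linear": [0, 0, 27], "rotation": [0, 0, 0]}, {"linear": [0, 0, 10], "rotation": [0, 0, 0]}, {"linear": [0, 0, 3], "rotation": [0, 0, 0]}, {"linear": [0, 0, 0], "rotation": [0, 0, 0]}]}}

```text
t: 24.72
eef_pos: [618.7, 208.4, 185.6]
eef_rot: [-3.131, 0.259, -0.002]
ft_force: [0.4, 0.4, -0.2]
grip_width: 85.1
grip_force: 0.0
```

{"fn": "carry_out", "kwargs": {"commands": [{"linear": [0, 0, 0], "rotation": [0, 0, 0]}, {"linear": [0, 0, 0], "rotation": [0, 0, 0]}, {"linear": [0, 0, 0], "rotation": [0, 0, 0]}, {"linear": [0, 0, 0], "rotation": [0, 0, 0]}], "gripper": 50}}

```text
t: 25.22
eef_pos: [618.6, 208.8, 186.1]
eef_rot: [3.131, -0.258, 0.002]
ft_force: [-2.5, -1.8, 8.3]
grip_width: 59.3
grip_force: 62.4
```

{"fn": "carry_out", "kwargs": {"commands": [{"linear": [0, 0, -5], "rotation": [0, 0, 0]}, {"linear": [0, 0, -25], "rotation": [0, 0, 0]}, {"linear": [0, 0, -40], "rotation": [0, 0, 0]}, {"linear": [0, 0, 0], "rotation": [0, 0, 0]}, {"linear": [0, 0, 0], "rotation": [0, 0, 0]}]}}

```text
t: 25.85
eef_pos: [618.1, 208.4, 254.0]
eef_rot: [3.13, -0.258, -0.001]
ft_force: [0.5, -0.1, -2.3]
grip_width: 59.2
grip_force: 65.0
```

```bash
python3 - <<'E'
from h import *
st=sense();print(st['t'],st['eef_pos'],st['ft_force'],st['grip_width'])
w=snap('wrist');np.save('pics/wJ.npy',w,allow_pickle=True)
print(blob(w,st['eef_pos'][2]-162+3,(0,120,30),(12,255,255)))
go(488.2,-.3,225,-.1035)
E
```

```text
25.85 [618.07294633 208.39533237 254.04842957] [ 0.50148848 -0.11398114 -2.30359798] 59.237061410035984
(array([621.8, 207.9]), -0.168, array([60.7, 88.6]), array([188, 154], dtype=int32), array([328, 329], dtype=int32))
rot [ 0.001  0.001 -0.061] shift [-107.5  220.9   28.5] rows>= 5 per row [-21.5  44.2   5.7]
```

{"fn": "carry_out", "kwargs": {"commands": [{"linear": [0, 0, 0], "rotation": [0, 0, -0.061]}, {"linear": [-21.5, 44, 0], "rotation": [0, 0, 0]}, {"linear": [-21.5, 44, 0], "rotation": [0, 0, 0]}, {"linear": [-21.5, 44, 0], "rotation": [0, 0, 0]}, {"linear": [-21.5, 44, 0], "rotation": [0, 0, 0]}, {"linear": [-21.5, 44, 0], "rotation": [0, 0, 0]}, {"linear": [0, 0, 25], "rotation": [0, 0, 0]}, {"linear": [0, 0, 15], "rotation": [0, 0, 0]}, {"linear": [0, 0, 0], "rotation": [0, 0, 0]}, {"linear": [0, 0, 0], "rotation": [0, 0, 0]}]}}

```text
t: 27.15
eef_pos: [489.0, 1.7, 214.8]
eef_rot: [-3.137, 0.16, -0.0]
ft_force: [-0.0, -0.8, -1.7]
grip_width: 59.2
grip_force: 65.1
```

```bash
python3 - <<'E'
from h import *
st=sense();print(st['t'],st['eef_pos'],st['ft_force'],st['grip_width'])
w=snap('wrist');np.save('pics/wK.npy',w,allow_pickle=True)
# front edge of sheet: top rows of copper mask
m=cv2.inRange(cv2.cvtColor(w['img'],cv2.COLOR_RGB2HSV),(0,120,30),(12,255,255))
m=cv2.morphologyEx(m,cv2.MORPH_OPEN,np.ones((5,5)))
c=max(cv2.findContours(m,0,cv2.CHAIN_APPROX_NONE)[0],key=cv2.contourArea)[:,0]
z=st['eef_pos'][2]-160.5
P=np.array([at(w,p,z) for p in c]);f=fr(-.1035);Q=(P-[492.5,2.9])@f[:2,:2]*[1,-1]
print('bolster-frame extents x',Q[:,0].min(),Q[:,0].max(),'y',np.percentile(Q[:,1],[2,98]))
F=Q[Q[:,0]>Q[:,0].max()-2]
F=F[abs(F[:,1]-F[:,1].mean())<22]; print('front slope rel bolster',-np.polyfit(F[:,1],F[:,0],1)[0])
E
```

```text
27.15 [489.04835356   1.6615787  214.77377001] [-0.00219158 -0.84359157 -1.72564093] 59.162120848102475
bolster-frame extents x -44.96133136035734 44.607475847975095 y [-32.08154018  29.81550009]
front slope rel bolster 0.002203913589406311
```

{"fn": "carry_out", "kwargs": {"commands": [{"linear": [0, 1, 15], "rotation": [0, 0, 0]}, {"linear": [0, 0, 9], "rotation": [0, 0, 0]}, {"linear": [0, 0, 3], "rotation": [0, 0, 0]}, {"linear": [0, 0, 0], "rotation": [0, 0, 0]}, {"linear": [0, 0, 0], "rotation": [0, 0, 0]}]}}

```text
t: 27.82
eef_pos: [488.9, 0.4, 190.1]
eef_rot: [3.135, -0.161, -0.001]
ft_force: [-22.8, -4.2, 55.6]
grip_width: 59.4
grip_force: 98.0
```

{"fn": "carry_out", "kwargs": {"commands": [{"linear": [1, 0, 0.7], "rotation": [0, 0, 0]}, {"linear": [1, 0, 0], "rotation": [0, 0, 0]}, {"linear": [1, -1, 0], "rotation": [0, 0, 0]}, {"linear": [0, 0, 0], "rotation": [0, 0, 0]}, {"linear": [0, 0, 0], "rotation": [0, 0, 0]}]}}

```text
t: 28.45
eef_pos: [490.2, 1.0, 189.8]
eef_rot: [3.132, -0.16, -0.01]
ft_force: [-43.2, -6.9, 83.6]
grip_width: 59.4
grip_force: 114.8
```

{"fn": "carry_out", "kwargs": {"commands": [{"linear": [1, -1, 0], "rotation": [0, 0, 0]}, {"linear": [0, 0, 0], "rotation": [0, 0, 0]}, {"linear": [0, 0, 0], "rotation": [0, 0, 0]}]}}

```text
t: 28.82
eef_pos: [490.7, 1.3, 189.8]
eef_rot: [3.131, -0.16, -0.014]
ft_force: [-48.8, -11.3, 90.5]
grip_width: 59.1
grip_force: 119.5
```

The fingertips have landed on the die's edge, because the sheet was gripped with the tips proud of it and offset from the die. I'll raise clear, square it against the fences above the die, then let it down.

{"fn": "carry_out", "kwargs": {"commands": [{"linear": [0, 0, -3], "rotation": [0, 0, 0]}, {"linear": [0, 0, -3], "rotation": [0, 0, 0]}, {"linear": [0, 0, 0], "rotation": [0, 0, 0]}, {"linear": [0, 0, 0], "rotation": [0, 0, 0]}]}}

```text
t: 29.32
eef_pos: [492.7, 1.5, 192.3]
eef_rot: [-3.137, 0.162, 0.001]
ft_force: [0.6, -0.1, -2.2]
grip_width: 58.9
grip_force: 65.2
```

```bash
cat > k.py <<'E'
from h import *
st=sense();print(st['t'],st['eef_pos'],st['eef_rot'],st['ft_force'],st['grip_width'],st['moment'])
w=snap('wrist')
m=cv2.inRange(cv2.cvtColor(w['img'],cv2.COLOR_RGB2HSV),(0,120,30),(12,255,255))
m=cv2.morphologyEx(m,cv2.MORPH_OPEN,np.ones((5,5)))
c=max(cv2.findContours(m,0,cv2.CHAIN_APPROX_NONE)[0],key=cv2.contourArea)[:,0]
z=st['eef_pos'][2]-160.5
P=np.array([at(w,p,z) for p in c]);f=fr(-.1035);Q=(P-[492.5,2.9])@f[:2,:2]*[1,-1]
print('bolster-frame extents x',Q[:,0].min(),Q[:,0].max(),'y',np.percentile(Q[:,1],[2,98]))
E
python3 k.py
```

```text
29.325 [492.6748617    1.45437883 192.27517053] [-3.13716785e+00  1.61848529e-01  9.48014944e-04] [ 0.57918802 -0.07753814 -2.24124586] 58.853462074225256 [ 0.02173241  0.01351089 -0.0218809 ]
bolster-frame extents x -41.45439431372647 48.098171610770834 y [-32.03738635  29.84543795]
```

{"fn": "carry_out", "kwargs": {"commands": [{"linear": [1, -1, 0], "rotation": [0, 0, 0]}, {"linear": [0, 0, 0], "rotation": [0, 0, 0]}, {"linear": [0, 0, 0], "rotation": [0, 0, 0]}]}}

```text
t: 29.75
eef_pos: [493.4, 2.2, 192.4]
eef_rot: [3.137, -0.162, -0.003]
ft_force: [-5.3, -1.8, -2.2]
grip_width: 59.1
grip_force: 65.2
```

{"fn": "carry_out", "kwargs": {"commands": [{"linear": [0.5, -1, 0], "rotation": [0, 0, 0]}, {"linear": [0, 0, 0], "rotation": [0, 0, 0]}, {"linear": [0, 0, 0], "rotation": [0, 0, 0]}]}}

```text
t: 30.12
eef_pos: [493.6, 2.8, 192.2]
eef_rot: [3.136, -0.163, -0.004]
ft_force: [-6.1, -3.0, -1.2]
grip_width: 59.5
grip_force: 65.2
```

{"fn": "carry_out", "kwargs": {"commands": [{"linear": [0.5, -1, 0], "rotation": [0, 0, 0]}, {"linear": [0, 0, 0], "rotation": [0, 0, 0]}, {"linear": [0, 0, 0], "rotation": [0, 0, 0]}]}}

```text
t: 30.5
eef_pos: [493.9, 3.6, 192.0]
eef_rot: [3.136, -0.163, -0.006]
ft_force: [-8.3, -3.3, -1.2]
grip_width: 59.4
grip_force: 65.2
```

{"fn": "carry_out", "kwargs": {"commands": [{"linear": [0, -1, 0], "rotation": [0, 0, 0]}, {"linear": [0, 0, 0], "rotation": [0, 0, 0]}, {"linear": [0, 0, 0], "rotation": [0, 0, 0]}]}}

```text
t: 30.88
eef_pos: [494.0, 3.9, 192.0]
eef_rot: [3.135, -0.163, -0.006]
ft_force: [-9.3, -5.6, -0.7]
grip_width: 59.5
grip_force: 65.2
```

{"fn": "carry_out", "kwargs": {"commands": [{"linear": [0, -1, 0], "rotation": [0, 0, 0]}, {"linear": [0, 0, 0], "rotation": [0, 0, 0]}, {"linear": [0, 0, 0], "rotation": [0, 0, 0]}]}}

```text
t: 31.25
eef_pos: [494.0, 4.2, 192.0]
eef_rot: [3.134, -0.164, -0.007]
ft_force: [-9.2, -9.5, 0.6]
grip_width: 59.1
grip_force: 65.3
```

```bash
python3 k.py
```

```text
31.25 [494.03215312   4.19842476 191.99815809] [ 3.13362898 -0.16428854 -0.00651758] [-9.20312632 -9.52418787  0.59357739] 59.14056756308408 [-2.0264996   1.95682126  0.08882349]
bolster-frame extents x -41.049117012658144 48.66205261118149 y [-30.01427341  31.93359006]
```

{"fn": "carry_out", "kwargs": {"commands": [{"linear": [0, 0, 1.5], "rotation": [0, 0, 0]}, {"linear": [0, 0, 0], "rotation": [0, 0, 0]}]}}

```text
t: 31.55
eef_pos: [494.1, 4.4, 190.8]
eef_rot: [3.134, -0.163, -0.006]
ft_force: [-10.4, -9.6, 5.1]
grip_width: 59.6
grip_force: 67.0
```

{"fn": "carry_out", "kwargs": {"commands": [{"linear": [0, 0, 0], "rotation": [0, 0, 0]}, {"linear": [0, 0, 0], "rotation": [0, 0, 0]}, {"linear": [0, 0, 0], "rotation": [0, 0, 0]}, {"linear": [0, 0, -20], "rotation": [0, 0, 0]}, {"linear": [0, 0, -40], "rotation": [0, 0, 0]}, {"linear": [0, 0, -25], "rotation": [0, 0, 0]}, {"linear": [0, 0, 0], "rotation": [0, 0, 0]}], "gripper": 85}}

```text
t: 32.42
eef_pos: [496.1, 6.6, 279.3]
eef_rot: [3.137, -0.162, 0.008]
ft_force: [-0.5, -0.4, -0.5]
grip_width: 85.3
grip_force: 0.0
```

```bash
python3 - <<'E'
from h import *
st=sense();print(st['t'],st['eef_pos'],st['eef_rot'])
w=snap('wrist');np.save('pics/wL.npy',w,allow_pickle=True)
q=blob(w,25,(0,150,30),(12,255,255));print(q)
o=np.array([492.5,2.9]);f=fr(-.1035);d=(q[0]-o)@f[:2,:2]*[1,-1];print('in bolster',d)
c=np.clip(w['img'][70:330,130:382]*1.4,0,255).astype('uint8')
cv2.imwrite('pics/wL.png',cv2.resize(c,None,fx=2.3,fy=2.3,interpolation=cv2.INTER_CUBIC)[:,:,::-1])
E
```

```text
32.425 [496.12176163   6.56710575 279.31049543] [ 3.13684161 -0.161737    0.00765232]
(array([492.4,   3.8]), -0.098, array([62. , 95.8]), array([221, 144], dtype=int32), array([303, 262], dtype=int32))
in bolster [-0.19244865  0.88485226]
```

View pics/wL.png

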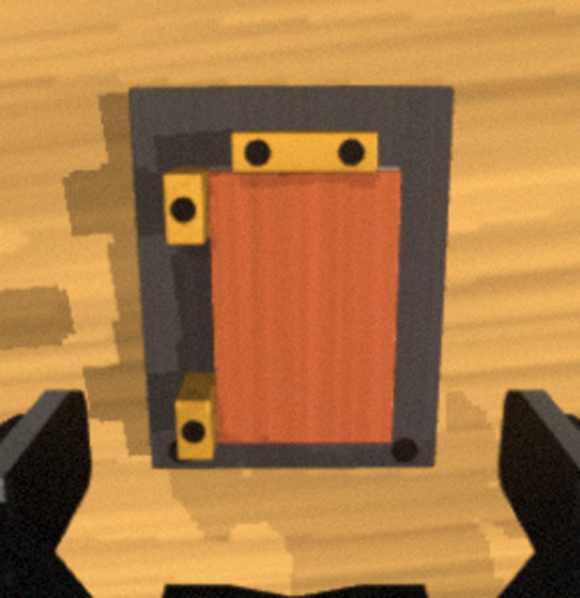

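The sheet lies flat against the fences. A sliver of die at the front-right suggests a gap of about 1 mm, so I'll nudge the whole stack at the end. Next is the pad.

```bash
python3 - <<'E'
from h import *
go(386,275.5,280,-.395)
E
```

```text
rot [ 0.    -0.003  0.292] shift [-204.7 -206.3   -2.2] rows>= 6 per row [-34.1 -34.4  -0.4]
```

{"fn": "carry_out", "kwargs": {"commands": [{"linear": [0, 0, 0], "rotation": [0, 0, 0.146]}, {"linear": [0, 0, 0], "rotation": [0, 0, 0.146]}, {"linear": [-34, -34.5, 0], "rotation": [0, 0, 0]}, {"linear": [-34, -34.5, 0], "rotation": [0, 0, 0]}, {"linear": [-34, -34.5, 0], "rotation": [0, 0, 0]}, {"linear": [-34, -34.5, 0], "rotation": [0, 0, 0]}, {"linear": [-34, -34.5, 0], "rotation": [0, 0, 0]}, {"linear": [-34, -34, 0], "rotation": [0, 0, 0]}, {"linear": [0, 0, 0], "rotation": [0, 0, 0]}, {"linear": [0, 0, 0], "rotation": [0, 0, 0]}]}}

```text
t: 33.72
eef_pos: [414.1, 207.6, 267.8]
eef_rot: [3.062, -0.609, -0.016]
ft_force: [-0.1, -0.4, -0.1]
grip_width: 84.8
grip_force: 0.0
```

```bash
python3 - <<'E'
from h import *
st=sense();print(st['t'],st['eef_pos'],st['eef_rot'])
w=snap('wrist');np.save('pics/wM.npy',w,allow_pickle=True)
h=cv2.cvtColor(w['img'],cv2.COLOR_RGB2HSV);print(h[170:230:20,256],h[40,40],h[40,400],h[200,100])
for lo in (190,210,225): print(blob(w,12,(8,lo,60),(25,255,255)))
q=blob(w,12,(8,210,60),(25,255,255));go(q[0][0],q[0][1],170,q[1])
E
```

```text
33.725 [414.14836413 207.5787227  267.81158105] [ 3.06200476 -0.6092593  -0.01593981]
[[ 17 155 133]
 [ 18 159 143]
 [ 17 155 140]] [ 17 163 128] [19 93 22] [ 17 158 137]
(array([386.9, 274.9]), -0.351, array([62.5, 97.9]), array([143, 200], dtype=int32), array([229, 309], dtype=int32))
(array([386.7, 275.1]), -0.35, array([61.8, 96.7]), array([143, 201], dtype=int32), array([228, 309], dtype=int32))
(array([359.6, 296.9]), -0.469, array([5.1, 7.3]), array([176, 290], dtype=int32), array([182, 297], dtype=int32))
rot [ 0.021  0.007 -0.044] shift [-49.4 -54.4  97.9] rows>= 3 per row [-16.5 -18.1  32.6]
```

```bash
python3 - <<'E'
from h import *
st=sense();print(st['joint_pos'].round(3),st['qd'].round(3))
E
```

```text
[-0.086  0.154 -0.507  2.002  0.095  1.027 -2.603] [ 0.022  0.002 -0.    -0.003 -0.003  0.001 -0.001]
```

Joint 7 is at its limit here. I'll use the equivalent half-turned grasp and unwind the wrist the other way.

{"fn": "carry_out", "kwargs": {"commands": [{"linear": [0, 0, 0], "rotation": [0, 0, -0.185]}, {"linear": [0, 0, 0], "rotation": [0, 0, -0.185]}, {"linear": [0, 0, 0], "rotation": [0, 0, -0.185]}, {"linear": [0, 0, 0], "rotation": [0, 0, -0.185]}, {"linear": [0, 0, 0], "rotation": [0, 0, -0.185]}, {"linear": [0, 0, 0], "rotation": [0, 0, -0.185]}, {"linear": [0, 0, 0], "rotation": [0, 0, -0.185]}, {"linear": [0, 0, 0], "rotation": [0, 0, -0.185]}, {"linear": [0, 0, 0], "rotation": [0, 0, -0.185]}, {"linear": [0, 0, 0], "rotation": [0, 0, -0.185]}, {"linear": [0, 0, 0], "rotation": [0, 0, -0.185]}, {"linear": [0, 0, 0], "rotation": [0, 0, -0.185]}, {"linear": [0, 0, 0], "rotation": [0, 0, -0.185]}, {"linear": [0, 0, 0], "rotation": [0, 0, -0.185]}, {"linear": [0, 0, 0], "rotation": [0, 0, -0.185]}, {"linear": [0, 0, 0], "rotation": [0, 0, -0.185]}, {"linear": [0, 0, 0], "rotation": [0, 0, -0.185]}, {"linear": [0, 0, 0], "rotation": [0, 0, -0.04]}, {"linear": [0, 0, 0], "rotation": [0, 0, 0]}]}}

```text
t: 36.15
eef_pos: [414.9, 206.4, 268.1]
eef_rot: [-0.55, -3.082, 0.029]
ft_force: [0.1, -0.4, 0.1]
grip_width: 85.2
grip_force: 0.0
```

```bash
python3 - <<'E'
from h import *
st=sense();print(st['t'],st['eef_pos'],st['eef_rot'],st['joint_pos'].round(3))
go(386.8,275,270,-.35+np.pi)
E
```

```text
36.15 [414.85402271 206.42055533 268.07500807] [-0.550087   -3.0823028   0.02909223] [ 0.206  0.202 -0.822  1.99   0.178  1.041  0.517]
rot [-0.02  -0.007 -0.003] shift [49.9 54.8 -1.9] rows>= 2 per row [24.9 27.4 -1. ]
```

{"fn": "carry_out", "kwargs": {"commands": [{"linear": [0, 0, 0], "rotation": [-0.02, -0.007, -0.003]}, {"linear": [25, 27, 0], "rotation": [0, 0, 0]}, {"linear": [25, 27, 0], "rotation": [0, 0, 0]}, {"linear": [0, 0, 0], "rotation": [0, 0, 0]}, {"linear": [0, 0, 0], "rotation": [0, 0, 0]}]}}

```text
t: 36.78
eef_pos: [385.8, 275.0, 267.9]
eef_rot: [0.543, 3.094, -0.001]
ft_force: [0.0, 0.2, 0.2]
grip_width: 84.9
grip_force: 0.0
```

```bash
python3 - <<'E'
from h import *
st=sense();print(st['t'],st['eef_pos'],st['eef_rot'],st['joint_pos'].round(3))
w=snap('wrist');np.save('pics/wN.npy',w,allow_pickle=True)
for lo in (190,210): print(blob(w,12,(8,lo,60),(25,255,255)))
q=blob(w,12,(8,200,60),(25,255,255));go(q[0][0],q[0][1],172,q[1]+np.pi)
# two-view height: pad centre seen from view M and N
a=np.load('pics/wM.npy',allow_pickle=True).item()
for z in (0,6,12,18): print(z,blob(a,z,(8,200,60),(25,255,255))[0],blob(w,z,(8,200,60),(25,255,255))[0])
E
```

```text
36.775 [385.80444677 275.01799108 267.8598399 ] [ 5.43021048e-01  3.09413102e+00 -7.21630953e-04] [ 0.082  0.231 -0.864  1.971  0.206  1.028  0.348]
(array([385. , 276.5]), -0.352, array([61.5, 95.6]), array([219, 139], dtype=int32), array([301, 257], dtype=int32))
(array([385.2, 276.5]), -0.352, array([60.6, 94.6]), array([220, 140], dtype=int32), array([300, 257], dtype=int32))
rot [-0.001  0.     0.001] shift [ 1.6  1.4 95.8] rows>= 2 per row [ 0.8  0.7 47.9]
0 [382.2 279.9] [388.3 275.3]
6 [384.5 277.4] [386.6 275.9]
12 [386.8 274.9] [385.  276.5]
18 [389.1 272.4] [383.4 277. ]
```

{"fn": "carry_out", "kwargs": {"commands": [{"linear": [0, 0.7, 45], "rotation": [0, 0, 0]}, {"linear": [0, 0, 40], "rotation": [0, 0, 0]}, {"linear": [0, 0, 8], "rotation": [0, 0, 0]}, {"linear": [0, 0, 3], "rotation": [0, 0, 0]}, {"linear": [0, 0, 0], "rotation": [0, 0, 0]}, {"linear": [0, 0, 0], "rotation": [0, 0, 0]}]}}

```text
t: 37.58
eef_pos: [386.2, 276.4, 173.0]
eef_rot: [0.542, 3.093, 0.001]
ft_force: [-0.1, 0.6, 0.2]
grip_width: 85.6
grip_force: 0.0
```

{"fn": "carry_out", "kwargs": {"commands": [{"linear": [0, 0, 0], "rotation": [0, 0, 0]}, {"linear": [0, 0, 0], "rotation": [0, 0, 0]}, {"linear": [0, 0, 0], "rotation": [0, 0, 0]}, {"linear": [0, 0, 0], "rotation": [0, 0, 0]}], "gripper": 50}}

```text
t: 38.08
eef_pos: [386.0, 276.4, 172.9]
eef_rot: [0.542, 3.094, -0.001]
ft_force: [-3.1, -3.0, 12.2]
grip_width: 60.3
grip_force: 62.6
```

{"fn": "carry_out", "kwargs": {"commands": [{"linear": [0, 0, -5], "rotation": [0, 0, 0]}, {"linear": [0, 0, -25], "rotation": [0, 0, 0]}, {"linear": [0, 0, -40], "rotation": [0, 0, 0]}, {"linear": [0, 0, -10], "rotation": [0, 0, 0]}, {"linear": [0, 0, 0], "rotation": [0, 0, 0]}]}}

```text
t: 38.7
eef_pos: [385.9, 276.1, 252.2]
eef_rot: [0.542, 3.093, -0.0]
ft_force: [-0.4, -0.2, -1.6]
grip_width: 60.0
grip_force: 65.2
```

```bash
python3 - <<'E'
from h import *
st=sense();print(st['t'],st['eef_pos'],st['eef_rot'],st['joint_pos'].round(3),st['ft_force'])
o=np.array([492.5,2.9]);f=fr(-.1035);p=o+f[:2,:2]@[-4,3]
print(p);go(p[0],p[1],255,-.1035+np.pi)
E
```

```text
38.7 [385.89769403 276.13179939 252.17652496] [ 5.42283219e-01  3.09327435e+00 -4.76005395e-04] [ 0.075  0.261 -0.865  1.984  0.237  0.999  0.321] [-0.38833219 -0.2047452  -1.62748961]
[4.88211459e+02 3.29315287e-01]
rot [-0.     0.001 -0.244] shift [-130.3 -263.8   -2.8] rows>= 6 per row [-21.7 -44.   -0.5]
```

{"fn": "carry_out", "kwargs": {"commands": [{"linear": [0, 0, 0], "rotation": [0, 0, -0.122]}, {"linear": [0, 0, 0], "rotation": [0, 0, -0.122]}, {"linear": [-22, -44, 0], "rotation": [0, 0, 0]}, {"linear": [-22, -44, 0], "rotation": [0, 0, 0]}, {"linear": [-22, -44, 0], "rotation": [0, 0, 0]}, {"linear": [-22, -44, 0], "rotation": [0, 0, 0]}, {"linear": [-22, -44, 0], "rotation": [0, 0, 0]}, {"linear": [-20, -44, 0], "rotation": [0, 0, 0]}, {"linear": [0, 0, 25], "rotation": [0, 0, 0]}, {"linear": [0, 0, 0], "rotation": [0, 0, 0]}, {"linear": [0, 0, 0], "rotation": [0, 0, 0]}]}}

```text
t: 40.08
eef_pos: [487.8, 1.1, 227.0]
eef_rot: [-0.159, -3.137, 0.0]
ft_force: [1.4, 0.1, 0.3]
grip_width: 60.1
grip_force: 65.2
```

```bash
cat > k2.py <<'E'
from h import *
st=sense();print(st['t'],st['eef_pos'],st['eef_rot'],st['joint_pos'].round(3),st['ft_force'])
go(488.2,.3,200,-.1035+np.pi)
w=snap('wrist');np.save('pics/wO.npy',w,allow_pickle=True)
m=cv2.inRange(cv2.cvtColor(w['img'],cv2.COLOR_RGB2HSV),(8,200,60),(25,255,255))
m=cv2.morphologyEx(m,cv2.MORPH_OPEN,np.ones((5,5)))
c=max(cv2.findContours(m,0,cv2.CHAIN_APPROX_NONE)[0],key=cv2.contourArea)[:,0]
z=st['eef_pos'][2]-172.5+12
P=np.array([at(w,p,z) for p in c]);f=fr(-.1035);Q=(P-[492.5,2.9])@f[:2,:2]*[1,-1]
print('pad in bolster frame: x',Q[:,0].min(),Q[:,0].max(),'y',np.percentile(Q[:,1],[2,98]))
F=Q[Q[:,0]<Q[:,0].min()+2];F=F[abs(F[:,1]-F[:,1].mean())<22];print('yaw rel',-np.polyfit(F[:,1],F[:,0],1)[0])
E
python3 k2.py
```

```text
40.075 [487.79210278   1.10931545 226.97833065] [-1.58882594e-01 -3.13653060e+00  9.34244674e-05] [ 0.549  0.302 -0.715  1.975  0.242  0.95   1.184] [1.42924042 0.13439771 0.30654106]
rot [-0.    -0.001  0.002] shift [-0.5 -0.8 27. ] rows>= 1 per row [-0.5 -0.8 27. ]
pad in bolster frame: x -53.77744392111572 34.052272475653965 y [-32.39414863  28.52851261]
yaw rel -0.004589470851488197
```

{"fn": "carry_out", "kwargs": {"commands": [{"linear": [0, -1, 15], "rotation": [0, 0, 0]}, {"linear": [0, 0, 9], "rotation": [0, 0, 0]}, {"linear": [0, 0, 3], "rotation": [0, 0, 0]}, {"linear": [0, 0, 0], "rotation": [0, 0, 0]}, {"linear": [0, 0, 0], "rotation": [0, 0, 0]}]}}

```text
t: 40.75
eef_pos: [488.1, -0.6, 200.3]
eef_rot: [0.161, 3.137, -0.001]
ft_force: [-0.4, 0.3, -0.4]
grip_width: 60.0
grip_force: 65.2
```

{"fn": "carry_out", "kwargs": {"commands": [{"linear": [-2, 0, 0], "rotation": [0, 0, 0]}, {"linear": [-2, 1, 0], "rotation": [0, 0, 0]}, {"linear": [-1, 1, 0], "rotation": [0, 0, 0]}, {"linear": [0, 0, 0], "rotation": [0, 0, 0]}, {"linear": [0, 0, 0], "rotation": [0, 0, 0]}]}}

```text
t: 41.38
eef_pos: [492.8, 0.8, 199.9]
eef_rot: [-0.161, -3.137, 0.001]
ft_force: [-2.3, -0.5, -0.4]
grip_width: 60.2
grip_force: 65.2
```

{"fn": "carry_out", "kwargs": {"commands": [{"linear": [-1, 1, 0], "rotation": [0, 0, 0]}, {"linear": [0, 0, 0], "rotation": [0, 0, 0]}, {"linear": [0, 0, 0], "rotation": [0, 0, 0]}]}}

```text
t: 41.75
eef_pos: [493.3, 1.3, 199.6]
eef_rot: [-0.162, -3.135, 0.002]
ft_force: [-7.4, -3.5, 1.8]
grip_width: 59.8
grip_force: 65.4
```

{"fn": "carry_out", "kwargs": {"commands": [{"linear": [0, 1, 0], "rotation": [0, 0, 0]}, {"linear": [0, 0, 0], "rotation": [0, 0, 0]}, {"linear": [0, 0, 0], "rotation": [0, 0, 0]}]}}

```text
t: 42.12
eef_pos: [493.4, 2.3, 199.5]
eef_rot: [-0.161, -3.135, 0.002]
ft_force: [-5.3, -2.4, -0.5]
grip_width: 59.7
grip_force: 65.2
```

{"fn": "carry_out", "kwargs": {"commands": [{"linear": [0, 1, 0], "rotation": [0, 0, 0]}, {"linear": [0, 0, 0], "rotation": [0, 0, 0]}, {"linear": [0, 0, 0], "rotation": [0, 0, 0]}]}}

```text
t: 42.5
eef_pos: [493.5, 3.3, 199.5]
eef_rot: [-0.162, -3.135, 0.002]
ft_force: [-6.2, -1.9, -0.6]
grip_width: 59.9
grip_force: 65.2
```

{"fn": "carry_out", "kwargs": {"commands": [{"linear": [0, 1, 0], "rotation": [0, 0, 0]}, {"linear": [0, 0, 0], "rotation": [0, 0, 0]}, {"linear": [0, 0, 0], "rotation": [0, 0, 0]}]}}

```text
t: 42.88
eef_pos: [493.6, 3.7, 199.5]
eef_rot: [-0.162, -3.134, 0.004]
ft_force: [-5.8, -5.4, -0.6]
grip_width: 59.9
grip_force: 65.3
```

{"fn": "carry_out", "kwargs": {"commands": [{"linear": [0, 0.7, 1], "rotation": [0, 0, 0]}, {"linear": [0, 0, 0], "rotation": [0, 0, 0]}, {"linear": [0, 0, 0], "rotation": [0, 0, 0]}]}}

```text
t: 43.25
eef_pos: [493.7, 4.0, 198.7]
eef_rot: [-0.162, -3.134, 0.005]
ft_force: [-7.7, -7.5, 4.9]
grip_width: 59.8
grip_force: 65.7
```

{"fn": "carry_out", "kwargs": {"commands": [{"linear": [0, 0, 1], "rotation": [0, 0, 0]}, {"linear": [0, 0, 0], "rotation": [0, 0, 0]}, {"linear": [0, 0, 0], "rotation": [0, 0, 0]}]}}

```text
t: 43.62
eef_pos: [493.7, 4.1, 198.0]
eef_rot: [-0.162, -3.134, 0.006]
ft_force: [-9.9, -8.1, 8.6]
grip_width: 60.0
grip_force: 66.2
```

{"fn": "carry_out", "kwargs": {"commands": [{"linear": [0, 0, 0.7], "rotation": [0, 0, 0]}, {"linear": [0, 0, 0], "rotation": [0, 0, 0]}]}}

```text
t: 43.88
eef_pos: [493.7, 4.2, 197.9]
eef_rot: [-0.162, -3.134, 0.006]
ft_force: [-13.5, -7.9, 19.8]
grip_width: 59.7
grip_force: 67.3
```

{"fn": "carry_out", "kwargs": {"commands": [{"linear": [0, 0, 0], "rotation": [0, 0, 0]}, {"linear": [0, 0, 0], "rotation": [0, 0, 0]}, {"linear": [0, 0, 0], "rotation": [0, 0, 0]}, {"linear": [0, 0, -20], "rotation": [0, 0, 0]}, {"linear": [0, 0, -50], "rotation": [0, 0, 0]}, {"linear": [0, 0, 0], "rotation": [0, 0, 0]}, {"linear": [0, 0, 0], "rotation": [0, 0, 0]}], "gripper": 85}}

```text
t: 44.75
eef_pos: [494.5, 5.3, 267.1]
eef_rot: [0.161, 3.137, -0.001]
ft_force: [-0.4, 0.1, -0.6]
grip_width: 85.2
grip_force: 0.0
```

```bash
python3 - <<'E'
from h import *
st=sense();print(st['t'],st['eef_pos'],st['eef_rot'])
w=snap('wrist');np.save('pics/wP.npy',w,allow_pickle=True)
q=blob(w,37,(8,190,60),(25,255,255));print(q)
o=np.array([492.5,2.9]);f=fr(-.1035);print('in bolster',(q[0]-o)@f[:2,:2]*[1,-1])
# nudge start: closed fingers, 75 mm back on -x
p=o+f[:2,:2]@[-75,0];go(p[0],p[1],250,-.1035+np.pi)
E
```

```text
44.75 [494.47324787   5.34542363 267.07271815] [ 1.61344263e-01  3.13733743e+00 -1.11625512e-03]
(array([497.5,   4.7]), -0.104, array([ 64.2, 106.8]), array([209, 140], dtype=int32), array([305, 285], dtype=int32))
in bolster [4.78727571 2.30694414]
rot [-0.001 -0.001  0.001] shift [76.5 -2.6 16.5] rows>= 2 per row [38.2 -1.3  8.3]
```

Pad placed. Now I'll close the fingers and nudge all three layers flush, first from the -x side and then from the -y side.

{"fn": "carry_out", "kwargs": {"commands": [{"linear": [38.5, -1.5, 0], "rotation": [0, 0, 0]}, {"linear": [38.5, -1, 0], "rotation": [0, 0, 0]}, {"linear": [0, 0, 0], "rotation": [0, 0, 0]}, {"linear": [0, 0, 0], "rotation": [0, 0, 0]}, {"linear": [0, 0, 35], "rotation": [0, 0, 0]}, {"linear": [0, 0, 35], "rotation": [0, 0, 0]}, {"linear": [0, 0, 7], "rotation": [0, 0, 0]}, {"linear": [0, 0, 0], "rotation": [0, 0, 0]}, {"linear": [0, 0, 0], "rotation": [0, 0, 0]}], "gripper": 0}}

```text
t: 45.92
eef_pos: [418.5, 10.9, 191.5]
eef_rot: [0.161, 3.136, -0.001]
ft_force: [-0.5, -0.6, 0.2]
grip_width: 0.7
grip_force: 0.0
```

{"fn": "carry_out", "kwargs": {"commands": [{"linear": [-5, 0, 2], "rotation": [0, 0, 0]}, {"linear": [-5, 0, 0], "rotation": [0, 0, 0]}, {"linear": [0, 0, 0], "rotation": [0, 0, 0]}, {"linear": [0, 0, 0], "rotation": [0, 0, 0]}]}}

```text
t: 46.42
eef_pos: [427.6, 9.8, 188.4]
eef_rot: [-0.161, -3.137, 0.001]
ft_force: [0.2, -0.2, -0.2]
grip_width: 0.0
grip_force: 0.0
```

{"fn": "carry_out", "kwargs": {"commands": [{"linear": [-2, 0, 0], "rotation": [0, 0, 0]}, {"linear": [-2, 0, 0], "rotation": [0, 0, 0]}, {"linear": [0, 0, 0], "rotation": [0, 0, 0]}, {"linear": [0, 0, 0], "rotation": [0, 0, 0]}]}}

```text
t: 46.92
eef_pos: [431.6, 9.4, 188.4]
eef_rot: [-0.161, -3.137, 0.001]
ft_force: [0.2, -0.2, -0.2]
grip_width: -0.0
grip_force: 0.0
```

{"fn": "carry_out", "kwargs": {"commands": [{"linear": [-1.5, 0, 0], "rotation": [0, 0, 0]}, {"linear": [0, 0, 0], "rotation": [0, 0, 0]}, {"linear": [0, 0, 0], "rotation": [0, 0, 0]}]}}

```text
t: 47.3
eef_pos: [433.1, 9.2, 188.4]
eef_rot: [-0.161, -3.137, 0.001]
ft_force: [-0.1, -0.2, 0.7]
grip_width: -0.2
grip_force: 0.0
```

{"fn": "carry_out", "kwargs": {"commands": [{"linear": [-1.5, 0, 0], "rotation": [0, 0, 0]}, {"linear": [0, 0, 0], "rotation": [0, 0, 0]}, {"linear": [0, 0, 0], "rotation": [0, 0, 0]}]}}

```text
t: 47.68
eef_pos: [434.6, 9.0, 188.4]
eef_rot: [-0.161, -3.137, 0.001]
ft_force: [-0.0, 1.0, -0.1]
grip_width: 0.3
grip_force: 0.0
```

{"fn": "carry_out", "kwargs": {"commands": [{"linear": [-1.5, 0, 0], "rotation": [0, 0, 0]}, {"linear": [0, 0, 0], "rotation": [0, 0, 0]}, {"linear": [0, 0, 0], "rotation": [0, 0, 0]}]}}

```text
t: 48.05
eef_pos: [435.6, 8.9, 188.1]
eef_rot: [-0.161, -3.136, 0.001]
ft_force: [-5.0, 0.6, 3.4]
grip_width: -0.2
grip_force: 2.7
```

{"fn": "carry_out", "kwargs": {"commands": [{"linear": [-1.5, 0, 0], "rotation": [0, 0, 0]}, {"linear": [0, 0, 0], "rotation": [0, 0, 0]}, {"linear": [0, 0, 0], "rotation": [0, 0, 0]}]}}

```text
t: 48.42
eef_pos: [436.2, 9.0, 187.8]
eef_rot: [-0.16, -3.133, 0.002]
ft_force: [-12.4, 1.1, 8.2]
grip_width: -0.1
grip_force: 6.0
```

```bash
python3 - <<'E'
from h import *
o=np.array([492.5,2.9]);f=fr(-.1035)
for q in ([-70,0],[-70,-75],[0,-75],[0,-60]):
    print(q,(o+f[:2,:2]@[q[0],-q[1]]).round(1))
E
```

```text
[-70, 0] [422.9  10.1]
[-70, -75] [415.1 -64.5]
[0, -75] [484.8 -71.7]
[0, -60] [486.3 -56.8]
```

{"fn": "carry_out", "kwargs": {"commands": [{"linear": [7, 0, 0], "rotation": [0, 0, 0]}, {"linear": [0, 0, -40], "rotation": [0, 0, 0]}, {"linear": [-20, -40, 0], "rotation": [0, 0, 0]}, {"linear": [-40, -30, 0], "rotation": [0, 0, 0]}, {"linear": [-5, 0, 0], "rotation": [0, 0, 0]}, {"linear": [0, 0, 30], "rotation": [0, 0, 0]}, {"linear": [0, 0, 9], "rotation": [0, 0, 0]}, {"linear": [0, 10, 0], "rotation": [0, 0, 0]}, {"linear": [0, 0, 0], "rotation": [0, 0, 0]}, {"linear": [0, 0, 0], "rotation": [0, 0, 0]}]}}

```text
t: 49.68
eef_pos: [489.4, -56.7, 190.2]
eef_rot: [0.16, 3.136, -0.001]
ft_force: [-0.3, -0.2, -0.1]
grip_width: -0.1
grip_force: 0.0
```

```bash
python3 - <<'E'
from h import *
o=np.array([492.5,2.9]);f=fr(-.1035);st=sense();print(st['t'],st['eef_pos'],st['ft_force'],'bol',(st['eef_pos'][:2]-o)@f[:2,:2]*[1,-1])
E
```

```text
49.675 [489.43847996 -56.68383726 190.20454194] [-0.25177749 -0.22377385 -0.08925583] bol [  3.11078599 -59.58128547]
```

{"fn": "carry_out", "kwargs": {"commands": [{"linear": [3, 4, 1.5], "rotation": [0, 0, 0]}, {"linear": [0, 4, 0], "rotation": [0, 0, 0]}, {"linear": [0, 2, 0], "rotation": [0, 0, 0]}, {"linear": [0, 0, 0], "rotation": [0, 0, 0]}, {"linear": [0, 0, 0], "rotation": [0, 0, 0]}]}}

```text
t: 50.3
eef_pos: [487.2, -46.8, 187.9]
eef_rot: [-0.161, -3.137, 0.001]
ft_force: [-0.8, 0.1, -0.1]
grip_width: -0.1
grip_force: 0.0
```

{"fn": "carry_out", "kwargs": {"commands": [{"linear": [0, 1.5, 0], "rotation": [0, 0, 0]}, {"linear": [0, 0, 0], "rotation": [0, 0, 0]}, {"linear": [0, 0, 0], "rotation": [0, 0, 0]}]}}

```text
t: 50.68
eef_pos: [487.4, -45.2, 187.9]
eef_rot: [-0.161, -3.137, 0.001]
ft_force: [-0.2, 0.4, -0.4]
grip_width: -0.0
grip_force: 0.0
```

{"fn": "carry_out", "kwargs": {"commands": [{"linear": [0, 1.5, 0], "rotation": [0, 0, 0]}, {"linear": [0, 0, 0], "rotation": [0, 0, 0]}, {"linear": [0, 0, 0], "rotation": [0, 0, 0]}]}}

```text
t: 51.05
eef_pos: [487.5, -43.6, 187.9]
eef_rot: [-0.161, -3.137, 0.001]
ft_force: [-0.7, 0.4, 1.4]
grip_width: 0.1
grip_force: 0.0
```

{"fn": "carry_out", "kwargs": {"commands": [{"linear": [0, 1.5, 0], "rotation": [0, 0, 0]}, {"linear": [0, 0, 0], "rotation": [0, 0, 0]}, {"linear": [0, 0, 0], "rotation": [0, 0, 0]}]}}

```text
t: 51.42
eef_pos: [487.6, -42.2, 187.9]
eef_rot: [-0.161, -3.137, 0.001]
ft_force: [-0.5, 0.7, 0.1]
grip_width: 0.2
grip_force: 0.0
```

{"fn": "carry_out", "kwargs": {"commands": [{"linear": [0, 1.5, 0], "rotation": [0, 0, 0]}, {"linear": [0, 0, 0], "rotation": [0, 0, 0]}, {"linear": [0, 0, 0], "rotation": [0, 0, 0]}]}}

```text
t: 51.8
eef_pos: [487.8, -40.7, 187.9]
eef_rot: [-0.161, -3.137, 0.001]
ft_force: [0.1, -0.8, 0.3]
grip_width: 0.1
grip_force: 0.2
```

{"fn": "carry_out", "kwargs": {"commands": [{"linear": [0, 1.5, 0], "rotation": [0, 0, 0]}, {"linear": [0, 0, 0], "rotation": [0, 0, 0]}, {"linear": [0, 0, 0], "rotation": [0, 0, 0]}]}}

```text
t: 52.18
eef_pos: [487.9, -40.3, 187.9]
eef_rot: [-0.163, -3.137, 0.003]
ft_force: [-0.2, -5.5, 0.7]
grip_width: -0.2
grip_force: 2.8
```

{"fn": "carry_out", "kwargs": {"commands": [{"linear": [0, 1.5, 0], "rotation": [0, 0, 0]}, {"linear": [0, 0, 0], "rotation": [0, 0, 0]}, {"linear": [0, 0, 0], "rotation": [0, 0, 0]}]}}

```text
t: 52.55
eef_pos: [487.9, -40.0, 187.9]
eef_rot: [-0.165, -3.137, 0.006]
ft_force: [-1.3, -10.1, 2.4]
grip_width: -0.5
grip_force: 5.3
```

{"fn": "carry_out", "kwargs": {"commands": [{"linear": [0, -12, 0], "rotation": [0, 0, 0]}, {"linear": [0, 0, -45], "rotation": [0, 0, 0]}, {"linear": [0, 0, -45], "rotation": [0, 0, 0]}, {"linear": [20, 45, -30], "rotation": [0, 0, 0]}, {"linear": [0, 0, 0], "rotation": [0, 0, 0]}, {"linear": [0, 0, 0], "rotation": [0, 0, 0]}]}}

```text
t: 53.3
eef_pos: [471.5, -3.2, 307.6]
eef_rot: [-0.161, -3.137, 0.001]
ft_force: [0.1, -0.7, 0.0]
grip_width: 0.1
grip_force: 0.0
```

```bash
python3 - <<'E'
from h import *
st=sense();print(st['t'],st['eef_pos'],st['ft_force'])
w=snap('wrist');np.save('pics/wQ.npy',w,allow_pickle=True);t=snap('top');s=snap('scene')
c=np.clip(cv2.resize(w['img'][70:330,110:402],None,fx=1.5,fy=1.5,interpolation=cv2.INTER_CUBIC)*1.4,0,255)
def crop(f,h,v,hw):
    p=proj(f,[[492,3,20]])[0].astype(int);return cv2.resize(f['img'][p[1]-v:p[1]+v,p[0]-hw:p[0]+hw],(h,195),interpolation=cv2.INTER_CUBIC)
r=np.vstack([crop(t,260,33,44),crop(s,260,33,44)])
cv2.imwrite('pics/wQ.png',np.hstack([c.astype('uint8')[:390],r])[:,:,::-1])
E
```

```text
53.3 [471.50240453  -3.15155723 307.64821291] [ 0.11744706 -0.73373004  0.02511415]
```

View pics/wQ.png

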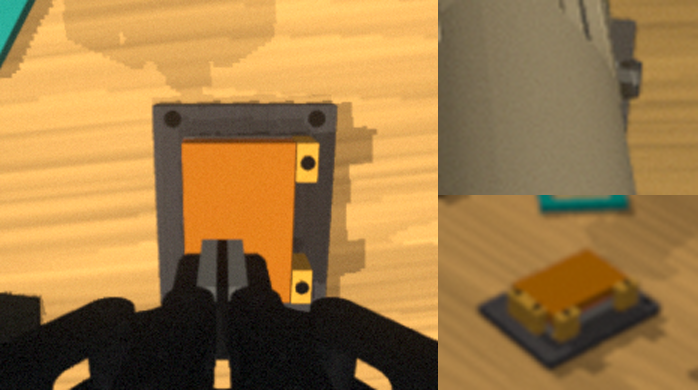

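The pad lies flat, flush with both brass fences and square on the stack. The scene crop agrees, and the gripper is clear. Handing in.

```bash
python3 -c "
from rig import *
print(job_done())"
```

```text
the job is handed in; nothing more can be done
None
```

The job is handed in at about 53 s (no verdict was returned): the round-hole die lies flat in the tray, and the oblong die, copper sheet and urethane pad are stacked flat against both fences. Two caveats: joint 7 read -2.603 once, against its -2.6 limit, and the fingertips pressed on the oblong die's edge with about 90 N vertical (about 103 N in all, limit 120 N) while I set the sheet.

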